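# Close up the strap roller bed

### The job

Lay every roller that is out into a V-groove of its own in the roller bed, then set the cover plate on top the right way round and run the drift pin down to its shoulder through the hole diagonally opposite the cut-off corner, so that all the holes line up. With the drift still in, fit bolts fully home in the other two holes; then draw the drift, stand it back in the drilled block and fit the last bolt in its place.

Things in the scene. Friction and masses are not known exactly. Their poses are not given: they have to be found in the camera images.
- bed: Roller bed of the strap machine, fixed (place and turn vary): dark base 104 (x) x 176 (y) x 10 mm; two aluminium cheeks along its y, 24 mm thick, centred at x = +40 and -40 mm, tops 42 mm above the table, 56 mm clear between. Each has three 90 degree V-notches at y = -44, 0, +44 mm, 36 mm wide, 18 mm deep. Origin: centre of the underside; x runs along a laid roller, y along the row of grooves.
- bed_groove0 (a point): Where the centre of a roller lies when it is cradled in groove 0 (bed frame: x 0, y -44 mm, 31 mm above the table). The grooves are alike; any roller may lie in any.
- bed_groove1 (a point): Where the centre of a roller lies when it is cradled in groove 1 (bed frame: x 0, y 0 mm, 31 mm above the table). The grooves are alike; any roller may lie in any.
- bed_groove2 (a point): Where the centre of a roller lies when it is cradled in groove 2 (bed frame: x 0, y 44 mm, 31 mm above the table). The grooves are alike; any roller may lie in any.
- bed_hole0 (a point): Mouth of the bed's hole 0 (centre, top of the cheek, 42 mm up; bed frame x +40, y +75 mm): the drift goes here first, a bolt last. All holes are vertical, 12 mm in diameter; those in the bed are 30 mm deep.
- bed_hole1 (a point): Mouth of the bed's hole 1 (bed frame x -40, y +75 mm).
- bed_hole2 (a point): Mouth of the bed's hole 2 (bed frame x +40, y -75 mm). There is no hole at the fourth corner (x -40, y -75).
- cover: Loose grey cover plate 104 (x) x 176 (y) x 6 mm, 0.3 kg, flat on the table, handle up; 12 mm holes in three corners, the -x -y corner cut off by 30 mm. Black handle bar along y: 12 mm wide, 76 long, 12 tall, middle 29 mm above the underside, posts at y = +-31; grip it across x. Origin: centre of the underside of the full rectangle. Seated, its frame is the bed's, 42 mm up, 2 mm clear of the rollers.
- cover_hole0 (a point): Centre of the cover's hole 0, at the plate's top face; belongs over the bed's hole 0 (diagonally opposite the cut-off corner).
- cover_hole1 (a point): Centre of the cover's hole 1, at the plate's top face; belongs over the bed's hole 1.
- cover_hole2 (a point): Centre of the cover's hole 2, at the plate's top face; belongs over the bed's hole 2.
- roller_0: Roller: black rubber sleeve 18 mm in diameter, 48 mm long, on a steel spindle 10 mm in diameter, 94 mm long, 0.1 kg, lying on the table (2 or 3 are out; None if absent). Origin: its centre; x is its axis (ends alike). Cradled, the spindle ends lie in the notches of both cheeks, the sleeve hangs between the cheeks with 4 mm play at each end.
- roller_1: Roller: black rubber sleeve 18 mm in diameter, 48 mm long, on a steel spindle 10 mm in diameter, 94 mm long, 0.1 kg, lying on the table (2 or 3 are out; None if absent). Origin: its centre; x is its axis (ends alike). Cradled, the spindle ends lie in the notches of both cheeks, the sleeve hangs between the cheeks with 4 mm play at each end.
- roller_2: Roller: black rubber sleeve 18 mm in diameter, 48 mm long, on a steel spindle 10 mm in diameter, 94 mm long, 0.1 kg, lying on the table (2 or 3 are out; None if absent). Origin: its centre; x is its axis (ends alike). Cradled, the spindle ends lie in the notches of both cheeks, the sleeve hangs between the cheeks with 4 mm play at each end.
- bolt_0: Thumb bolt, 60 g: plain shank 9 mm in diameter, 32 mm long, round-nosed; knurled head 18 mm in diameter, 18 mm tall. It drops in, no turning. Origin: underside of the head on the axis, z up. Starts upright in the block, head resting on its top; seated in the bed, the head rests on the cover, its underside 48 mm above the table. Bolts are alike.
- bolt_1: Thumb bolt, 60 g: plain shank 9 mm in diameter, 32 mm long, round-nosed; knurled head 18 mm in diameter, 18 mm tall. It drops in, no turning. Origin: underside of the head on the axis, z up. Starts upright in the block, head resting on its top; seated in the bed, the head rests on the cover, its underside 48 mm above the table. Bolts are alike.
- bolt_2: Thumb bolt, 60 g: plain shank 9 mm in diameter, 32 mm long, round-nosed; knurled head 18 mm in diameter, 18 mm tall. It drops in, no turning. Origin: underside of the head on the axis, z up. Starts upright in the block, head resting on its top; seated in the bed, the head rests on the cover, its underside 48 mm above the table. Bolts are alike.
- drift: Drift pin, 70 g: dark steel pin 36 mm long below the shoulder, 10.5 mm in diameter for 13 mm, then tapering to a 3 mm point; round wooden handle with brass ferrule, 17 mm in diameter, 45 mm tall above the shoulder. Origin: underside of the shoulder on the axis, z up. Starts upright in the block, shoulder on its top (which hole varies); run in, the shoulder rests on the cover, 48 mm above the table.
- block: Wooden block 44 (x) x 152 (y) x 46 mm tall, fixed, with four vertical holes of 12 mm, 42 mm deep, in a row along its y at y = -57, -19, +19, +57 mm; three hold the bolts at the start, one the drift. Origin: centre of its underside.

How it is judged:
By the outcome, as a careful person would: the job done as asked, in the order asked, and still so for the second after the job is handed in, with the robot touching nothing.
Of roller_0, roller_1, roller_2 only 2 to 3 are there at a start; the rules pass over those that are not, and their reading is None.
At some moment in a run one of roller_0, roller_1, roller_2 may be knocked a few centimetres aside while the robot is not near it.
It also fails if it takes over 208 s, if anything falls off the work surface, if the arm or the gripper's body presses on something with over 40 N, if the wrist force passes 120 N, or if a joint passes its speed limit or range.

### The arm

A 7-joint arm with a two-finger parallel gripper is mounted at the origin on a cart in front of the work surface, level with it; the furniture and walls round the work are solid. World frame = base frame: x ahead of the robot, y to its left, z up, the work surface at z = 0. Lengths are in m, angles in rad, forces in N, time in s.
With the tool pointing down it reaches from about 0.4 to 0.85 m from the base axis. Payload 10.4 kg.
Tool frame: the origin (TCP) lies on the mounting face of the last link; the fingertips stand 173 mm ahead of it and the grasp point (between the pads) lies 155 mm ahead of it (manip.tip_extent is the distance from the TCP to the fingertips, in m); z points along the fingers, y is the line along which they close (so a half turn about z gives the same grasp; the last joint's range is limited). The gripper opens to 85 mm and grips with 20 to 120 N. Pads are 22 mm wide; open, the fingers measure 114 mm over their backs; the gripper's body (76 mm by 85 mm) begins 54 mm behind the grasp point. The pads swing forward as they close: fully open they stand 13 mm farther back than shut.
Start: joints at [1.278, 0.332, -0.065, 1.46, 0.022, 1.35, -0.088], TCP at [0.167, -0.602, 0.405] pointing down, gripper open.
Joint ranges: [-2.6, 2.6], [-0.5, 2.12], [-1.47, 1.34], [0.16, 2.42], [-1.27, 4.41], [0.06, 2.06], [-2.6, 2.6]. Speed limits (rad/s): [2.22, 2.22, 2.79, 2.79, 3.14, 3.14, 3.14].

### API

Orientations are given as a unit quaternion [x, y, z, w].
In Python, from workcell import manip gives the robot as it stands.
- The arm moves only by the tool move_arm, never from a script. Its argument "plan" is one flat list of numbers, 7 for each row, row after row: the turn, a rotation vector about the tool's x, y, z in rad, then the shift along the tool's x, y, z in m, then the finger opening in m, from 0 to 0.0854. In form: [ax, ay, az, dx, dy, dz, gripper, ax, ay, az, dx, dy, dz, gripper, ...]. A call has 1 to 12 rows; each row is the pose to reach, as a shift and turn from the pose commanded when the call began, along the tool's axes at that moment; what a row does not reach only later rows make up. A row lasts 1/8 s, in which the tool goes at most 62.5 mm and 10.7 degrees, less where a joint would pass 70% of its speed; a pose out of reach is approached as far as the arm can. A call with a gripper value outside its range is refused whole. The fingers move at their own pace and stop on an object; "squeeze" is the grip in N (left out, the last holds). Time passes only in rows, so rows that repeat a pose let the fingers close. It gives the time, the measured TCP pose, the force, the opening and the grip force at its end, in the units of the state.
- manip.get_obs(): the state, without advancing time (a new reading comes with each control period).
- manip.camera(name): name is "scene" or "side" or "wrist"; returns a dict with "color" (400x640x3 uint8, red, green, blue), "fx", "fy", "cx", "cy" (pixels), "cam_to_world" (4x4, takes a point from camera to world coordinates); the wrist camera has in their place "mount" (4x4, takes a point from camera to tool coordinates, whose origin is the TCP and whose axes are the flange's). Camera axes: x right, y down, z forward; pixel columns grow to the right and rows downward; lengths in m; the calibration is good to about 2 mm. A picture is of the moment at which its call begins: read the wrist's pose just before it. There is no depth.
- manip.hand_in(): hands the job in; it is judged then, once.
Trained networks look in a picture, given as the dict that the camera call returned (one of the last four; its "shot" number tells which), for a name from the list of things; names that differ only in an ending like _2 or _b are one class to them, and where a whole thing is asked for, a point or a joint stands for the part that bears it (a point fixed in the world has none). Each returns a list of dicts, best first, with "conf" (0 to 1); they miss things now and then, are a little off and sometimes report something else, mostly with a low value. They report only what shows in the picture. A call takes as long as a camera call.
- manip.look_for(picture, label): "position" ([x, y, z] in m, in the coordinates of the camera as it stood for that picture, good to about 4 mm: the middle of the surface that is visible of it).
- manip.silhouettes(picture, label): "pixels" (400x640 bool, what is visible of it).
- manip.tip_of(picture, label): "position" ([x, y, z] in m, in the coordinates of the camera as it stood for that picture, good to about 4 mm: a listed point, or the origin of a listed thing).
The state is a dict: "clock": time; "joint_pos": joint angles; "joint_velocities": joint speeds; "tau": joint torques, N m; "position": TCP position; "ee_rot": TCP orientation; "ft_force": force on the tool from outside, world axes, zero at the start; "torque": the same for the moment, N m; "grip_width": opening from 0.0 (shut) to 1.0 (fully open); "grasp_force": force on a finger pad.
Only numpy, scipy, OpenCV 4.12 (cv2) and the standard library are available. Lean on these libraries where they do the work, as an engineer would, in place of code of your own. Each camera call takes 0.05 s, during which the arm holds its last target. There are 200 camera calls.

## Working session

There is one attempt and no reset: what is moved stays moved. The work goes in short steps, Python scripts to look and compute and a tool call to move; the robot and the scene stay as the last step left them, time stands still between calls to the robot, and variables do not carry over. Pictures are saved under pics/ and viewed, at most 14 in all, crops included, and the job is handed in when it is done.

Besides the shell and the picture viewer there is one more tool, called after "Request:" by a JSON object that holds its "op" and its "data". move_arm: Moves the arm, as the interface text tells. Its arguments: {"type":"object","properties":{"plan":{"type":"array","items":{"type":"number"}},"squeeze":{"type":"number"}},"required":["plan"]}

```bash
ls; mkdir -p pics; cat > h.py <<'E'
import numpy as np, cv2
from scipy.spatial.transform import Rotation as R
from workcell import manip
def tcp():
    o=manip.get_obs(); T=np.eye(4); T[:3,:3]=R.from_quat(o["ee_rot"]).as_matrix(); T[:3,3]=o["position"]; return T
def shot(name):
    T=tcp(); p=manip.camera(name); p["T"]=(T@np.array(p["mount"])) if name=="wrist" else np.array(p["cam_to_world"]); return p
def w(p,x): return (p["T"]@np.r_[x,1])[:3]
def save(p,f): cv2.imwrite("pics/"+f,p["color"][:,:,::-1])
def ray(p,u,v,z):
    d=p["T"][:3,:3]@np.array([(u-p["cx"])/p["fx"],(v-p["cy"])/p["fy"],1]); o=p["T"][:3,3]
    return o+d*(z-o[2])/d[2]
def px(p,X):
    c=np.linalg.inv(p["T"])@np.r_[X,1]; return np.array([p["fx"]*c[0]/c[2]+p["cx"],p["fy"]*c[1]/c[2]+p["cy"]])
E
python3 - <<'E'
from h import *
np.set_printoptions(precision=3,suppress=True)
print(manip.get_obs()); print(manip.tip_extent)
for n in ["scene","side","wrist"]:
    p=shot(n); save(p,n+"0.png"); print(n,p["T"])
    if n=="wrist": print(p["mount"],p["fx"])
    for l in ["bed","cover","roller_0","bolt_0","drift","block","bed_hole0","bed_hole1","bed_hole2","cover_hole0","cover_hole1","cover_hole2","bed_groove0","bed_groove2"]:
        print(n,l,[(round(d["conf"],2),w(p,d["position"]).round(3).tolist()) for d in manip.tip_of(p,l)[:4]])
E
```

```text
pics
{'clock': 0.0, 'joint_pos': array([ 1.278,  0.333, -0.065,  1.461,  0.022,  1.35 , -0.089]), 'joint_velocities': array([ 0.   ,  0.001,  0.   ,  0.   , -0.001,  0.001,  0.001]), 'tau': array([ -0.002, -62.545,   0.048, -39.16 ,   0.016,   0.01 ,   0.   ]), 'position': array([ 0.167, -0.602,  0.404]), 'ee_rot': array([ 0.991,  0.134, -0.   , -0.001]), 'ft_force': array([-0.121, -0.257,  0.759]), 'torque': array([-0.032,  0.034,  0.021]), 'grasp_force': 0.0, 'grip_width': 1.0003090156831498}
0.1734
scene [[-0.718 -0.408  0.563  0.083]
 [-0.696  0.403 -0.595  0.642]
 [ 0.016 -0.819 -0.573  0.56 ]
 [ 0.     0.     0.     1.   ]]
scene bed [(0.85, [0.504, 0.211, -0.002])]
scene cover [(0.71, [0.665, 0.184, -0.0])]
scene roller_0 [(0.78, [0.491, 0.389, 0.005]), (0.72, [0.44, 0.397, 0.006]), (0.64, [0.54, 0.408, 0.011]), (0.59, [0.533, 0.134, 0.043])]
scene bolt_0 [(0.63, [0.703, 0.263, 0.006]), (0.57, [0.541, 0.406, 0.011]), (0.55, [0.441, -0.082, 0.045]), (0.41, [0.438, -0.044, 0.044])]
scene drift [(0.49, [0.445, -0.007, 0.045])]
scene block [(0.96, [0.438, -0.023, -0.004])]
scene b
[... 2388 characters left out ...]
, (0.74, [0.665, 0.183, 0.003])]
side bed_groove2 [(0.89, [0.497, 0.174, 0.031]), (0.88, [0.508, 0.252, 0.03]), (0.82, [0.501, 0.208, 0.03]), (0.74, [0.665, 0.183, 0.003])]
wrist [[ 0.268 -0.926 -0.266  0.235]
 [-0.964 -0.257 -0.074 -0.583]
 [ 0.     0.276 -0.961  0.376]
 [ 0.     0.     0.     1.   ]]
[[ 0.001 -0.961 -0.276  0.071]
 [ 1.     0.001  0.001 -0.   ]
 [-0.    -0.276  0.961  0.029]
 [ 0.     0.     0.     1.   ]] 306.7996080238266
wrist bed []
wrist cover []
wrist roller_0 []
wrist bolt_0 []
wrist drift []
wrist block []
wrist bed_hole0 []
wrist bed_hole1 []
wrist bed_hole2 []
wrist cover_hole0 []
wrist cover_hole1 []
wrist cover_hole2 []
wrist bed_groove0 []
wrist bed_groove2 []
```

View pics/scene0.png

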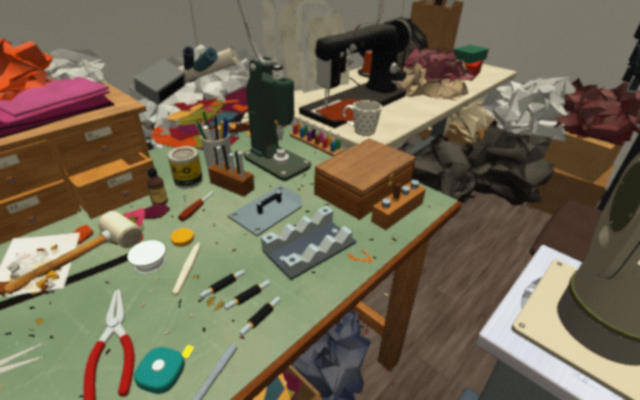

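View pics/side0.png

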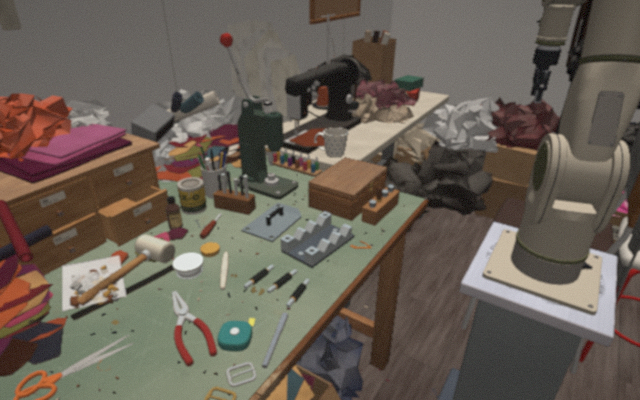

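Three rollers lie near pixels (222,284), (247,293) and (260,315) of the scene view. The bed is at (307,243), the cover at (266,208), and the block with its pins at (398,207), beside a wooden box. I'll sweep over to them.

Request:
{"op": "move_arm", "data": {"plan": [0,0,-0.7,0.23,-0.171,-0.02,0.0854,0,0,-0.7,0.23,-0.171,-0.02,0.0854,0,0,-0.7,0.23,-0.171,-0.02,0.0854,0,0,-0.7,0.23,-0.171,-0.02,0.0854,0,0,-1.36,0.46,-0.342,-0.02,0.0854,0,0,-1.36,0.46,-0.342,-0.02,0.0854,0,0,-1.36,0.46,-0.342,-0.02,0.0854,0,0,-1.36,0.46,-0.342,-0.02,0.0854,0,0,-1.36,0.46,-0.342,-0.02,0.0854,0,0,-1.36,0.46,-0.342,-0.02,0.0854]}}

```text
clock: 3.5
position: [0.5206, -0.1456, 0.425]
ee_rot: [0.683, 0.73, 0.001, -0.0]
ft_force: [-0.4, -0.1, -0.6]
grip_width: 1.0
grasp_force: 0.0
```

```bash
cat >> h.py <<'E'
def to(x,y,z,yaw):
    """row for TCP at x,y,z, tool down, tool y axis at world angle yaw (deg, mod 180 nearest)"""
    T=tcp(); a=np.radians(yaw); best=None
    ty=np.array([np.cos(a),np.sin(a),0]); tz=np.array([0,0,-1.]); M=np.c_[np.cross(ty,tz),ty,tz]
    rv=R.from_matrix(T[:3,:3].T@M).as_rotvec()
    return np.r_[rv,T[:3,:3].T@(np.array([x,y,z])-T[:3,3])].round(4)
E
python3 - <<'E'
from h import *
np.set_printoptions(precision=3,suppress=True)
o=manip.get_obs();print(o["position"],o["joint_pos"],o["clock"]); print(to(.49,.36,.40,81.7))
E
```

```text
[ 0.521 -0.146  0.425] [ 0.727  0.185 -0.606  1.63   0.105  1.36   0.173] 3.5
[ 0.002 -0.    -1.36   0.506  0.003  0.026]
```

Request:
{"op": "move_arm", "data": {"plan": [0,0,-0.68,0.25,0.0,0.01,0.0854,0,0,-0.68,0.25,0.0,0.01,0.0854,0,0,-0.68,0.25,0.0,0.01,0.0854,0,0,-0.68,0.25,0.0,0.01,0.0854,0,0,-1.36,0.506,0.003,0.026,0.05,0,0,-1.36,0.506,0.003,0.026,0.05,0,0,-1.36,0.506,0.003,0.026,0.05,0,0,-1.36,0.506,0.003,0.026,0.05,0,0,-1.36,0.506,0.003,0.026,0.05,0,0,-1.36,0.506,0.003,0.026,0.05]}}

```text
clock: 4.75
position: [0.4922, 0.3549, 0.3983]
ee_rot: [0.076, 0.997, -0.0, -0.0]
ft_force: [-0.2, 0.4, -0.1]
grip_width: 0.589
grasp_force: 0.0
```

```bash
cat >> h.py <<'E'
def axis(p,mask,z):
    """centre and world yaw of an elongated mask, projected on height z"""
    v,u=np.nonzero(mask); P=np.array([ray(p,a,b,z)[:2] for a,b in zip(u,v)])
    (c,s,ang)=cv2.minAreaRect((P*1000).astype(np.float32)); m=P.mean(0)
    w_,V=np.linalg.eigh(np.cov((P-m).T)); d=V[:,1]
    return np.array(c)/1000, m, np.degrees(np.arctan2(d[1],d[0]))%180, np.array(s)
E
python3 - <<'E'
from h import *
np.set_printoptions(precision=4,suppress=True)
p=shot("wrist"); save(p,"w1.png")
o=manip.get_obs();print(o["position"],o["joint_pos"],o["clock"])
for d in manip.silhouettes(p,"roller_0")[:4]:
    print(round(d["conf"],2),axis(p,d["pixels"],.009),d["pixels"].sum())
for l in ["bed_hole0","bed_groove0","cover_hole0","roller_0"]:
    for d in manip.tip_of(p,l)[:4]: 
        X=w(p,d["position"]); print(l,round(d["conf"],2),X,px(p,X))
E
```

```text
[0.4927 0.3539 0.3985] [ 0.0397  0.4672 -0.9908  1.482   0.3928  1.4041  0.4499] 4.8
0.94 (array([0.4893, 0.3898]), array([0.4892, 0.389 ]), np.float64(84.17486964535217), array([93.614 , 19.1792])) 986
0.88 (array([0.5436, 0.4065]), array([0.5439, 0.4065]), np.float64(86.25786515938998), array([94.7057, 20.3419])) 914
0.79 (array([0.4363, 0.4019]), array([0.4364, 0.4027]), np.float64(96.77635608012855), array([18.4833, 94.7515])) 1088
0.65 (array([0.5095, 0.2004]), array([0.507, 0.208]), np.float64(88.18746847004142), array([201.2768, 120.5896])) 13771
bed_hole0 0.94 [0.5348 0.1349 0.0456] [135.1422 244.1701]
bed_hole0 0.92 [0.4747 0.2939 0.0462] [260.517  172.4496]
bed_hole0 0.7 [0.5538 0.281  0.0433] [264.0105 240.8016]
bed_groove0 0.91 [0.4979 0.1693 0.0302] [161.4818 205.4297]
bed_groove0 0.89 [0.5066 0.2584 0.0291] [238.8056 201.188 ]
bed_groove0 0.67 [0.5025 0.2092 0.0319] [195.4942 204.6717]
bed_groove0 0.42 [0.4746 0.2941 0.0447] [260.9381 172.0023]
cover_hole0 0.87 [0.6258 0.2573 0.0062] [262.3145 281.5503]
cover_hole0 0.86 [0.7031 0.2628 0.0144] [276.4449 333.5884]
roller_0 0.77 [0.5415 0.4099 0.0112] [370.2117 206.3364]
roller_0 0.71 [0.4902 0.3899 0.0087] [348.5046 167.2611]
roller_0 0.44 [0.5098 0.259  0.0294] [239.7851 203.7833]
```

View pics/w1.png

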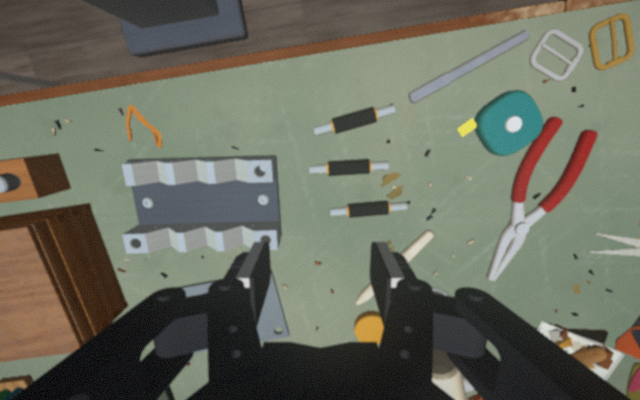

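```bash
python3 - <<'E'
from h import *
print(tcp()[:3,3]);print(to(.5435,.4065,.24,-4)); print(to(.5435,.4065,.176,-4))
E
```

```text
[0.49260194 0.35387963 0.39896514]
[ 4.0000e-04  1.1000e-03  1.4864e+00 -4.2100e-02  5.9900e-02  1.5900e-01]
[ 4.0000e-04  1.1000e-03  1.4864e+00 -4.2000e-02  5.9900e-02  2.2300e-01]
```

Request:
{"op": "move_arm", "data": {"plan": [0,0,1.486,-0.042,0.06,0.12,0.042,0,0,1.486,-0.042,0.06,0.12,0.042,0,0,1.486,-0.042,0.06,0.12,0.042,0,0,1.486,-0.042,0.06,0.12,0.042,0,0,1.486,-0.042,0.06,0.12,0.042,0,0,1.486,-0.042,0.06,0.12,0.042,0,0,1.486,-0.042,0.06,0.12,0.042,0,0,1.486,-0.042,0.06,0.15,0.042,0,0,1.486,-0.042,0.06,0.19,0.042]}}

```text
clock: 6.18
position: [0.5434, 0.4076, 0.2094]
ee_rot: [0.732, 0.682, 0.001, 0.001]
ft_force: [0.5, 0.3, 0.0]
grip_width: 0.487
grasp_force: 0.0
```

```bash
python3 - <<'E'
from h import *
np.set_printoptions(precision=4,suppress=True)
p=shot("wrist"); save(p,"w2.png"); print(tcp()[:3,3],manip.get_obs()["joint_pos"])
for d in manip.silhouettes(p,"roller_0")[:4]:
    print(round(d["conf"],2),axis(p,d["pixels"],.012),d["pixels"].sum())
print(to(.5435,.4065,.176,-4))
E
```

```text
[0.5418 0.406  0.2026] [-0.2995  0.6908 -0.587   1.477   0.4066  1.1031 -1.0357]
0.75 (array([0.4914, 0.4086]), array([0.4908, 0.4096]), np.float64(80.14426764979639), array([58.4515, 18.3966])) 1974
0.65 (array([0.544 , 0.4069]), array([0.5442, 0.41  ]), np.float64(86.46446757134399), array([95.2149, 17.5052])) 3510
0.61 (array([0.4367, 0.4117]), array([0.4368, 0.4106]), np.float64(96.00846734333861), array([22.1033, 75.8602])) 3579
[-0.0047  0.0051  0.0021  0.0007  0.0017  0.0285]
```

View pics/w2.png

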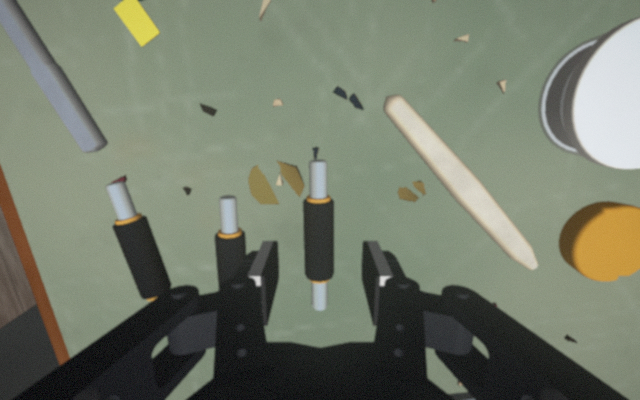

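Request:
{"op": "move_arm", "data": {"plan": [0,0,0,0,0,0.01,0.042,0,0,0,0.0,0.001,0.02,0.042,0,0,0,0,0.001,0.026,0.042,0,0,0,0,0.001,0.03,0.042,0,0,0,0,0.001,0.03,0.042]}}

```text
clock: 6.9
position: [0.5435, 0.4081, 0.1786]
ee_rot: [0.73, 0.683, -0.0, 0.0]
ft_force: [-0.0, 0.4, 0.7]
grip_width: 0.493
grasp_force: 0.0
```

Request:
{"op": "move_arm", "data": {"plan": [0,0,0,0,0,0.0025,0.042,0,0,0,0.0,0,0.0025,0.0,0,0,0,0,0,0.0025,0.0,0,0,0,0,0,0.0025,0.0,0,0,0,0,0,0.0025,0.0,0,0,0,0,0,-0.02,0.0,0,0,0,0,0,-0.06,0.0,0,0,0,0,0,-0.1,0.0,0,0,0,0,0,-0.1,0], "squeeze": 40}}

```text
clock: 8.02
position: [0.544, 0.4091, 0.2841]
ee_rot: [0.73, 0.683, 0.004, 0.0]
ft_force: [0.2, -0.1, -2.0]
grip_width: 0.191
grasp_force: 39.1
```

```bash
python3 - <<'E'
from h import *
print(tcp()[:3,3],manip.get_obs()["grip_width"]*85);print(to(.50,.24,.30,82.5))
E
```

```text
[0.5440057  0.40906499 0.28408   ] 16.239378495776165
[ 7.8000e-03  1.0000e-04 -1.5068e+00 -1.7160e-01 -3.2500e-02 -1.6900e-02]
```

Request:
{"op": "move_arm", "data": {"plan": [0,0,-1.507,-0.172,-0.033,-0.017,0,0,0,-1.507,-0.172,-0.033,-0.017,0,0,0,-1.507,-0.172,-0.033,-0.017,0,0,0,-1.507,-0.172,-0.033,-0.017,0,0,0,-1.507,-0.172,-0.033,-0.017,0,0,0,-1.507,-0.172,-0.033,-0.017,0,0,0,-1.507,-0.172,-0.033,-0.017,0,0,0,-1.507,-0.172,-0.033,-0.017,0,0,0,-1.507,-0.172,-0.033,-0.017,0,0,0,-1.507,-0.172,-0.033,-0.017,0,0,0,-1.507,-0.172,-0.033,-0.017,0,0,0,-1.507,-0.172,-0.033,-0.017,0]}}

```text
clock: 9.52
position: [0.499, 0.2387, 0.2957]
ee_rot: [0.066, 0.998, -0.0, 0.0]
ft_force: [0.8, -0.4, -0.7]
grip_width: 0.192
grasp_force: 39.3
```

```bash
python3 - <<'E'
from h import *
np.set_printoptions(precision=4,suppress=True)
p=shot("wrist"); save(p,"w3.png"); print(tcp()[:3,3],manip.get_obs()["joint_pos"])
for l in ["bed_hole0","bed_groove0","roller_0"]:
    for d in manip.tip_of(p,l)[:4]: 
        X=w(p,d["position"]); print(l,round(d["conf"],2),X,px(p,X))
E
```

```text
[0.4991 0.2387 0.2957] [ 0.2457  0.4192 -0.9373  1.7473  0.3658  1.162   0.6402]
bed_hole0 0.87 [0.5505 0.2795 0.0422] [377.705  260.9245]
bed_hole0 0.8 [0.539  0.1372 0.045 ] [200.6017 270.5423]
bed_hole0 0.76 [0.4744 0.2927 0.0468] [388.7317 167.0238]
bed_hole0 0.61 [0.5078 0.2544 0.0318] [339.9625 210.877 ]
bed_groove0 0.95 [0.5103 0.259  0.031 ] [345.9187 212.8042]
bed_groove0 0.82 [0.5096 0.209  0.0314] [284.7285 219.7645]
bed_groove0 0.55 [0.4965 0.1671 0.0339] [229.7947 211.836 ]
bed_groove0 0.38 [0.6254 0.2565 0.0111] [354.4298 318.1221]
roller_0 0.91 [0.4879 0.3908 0.0087] [496.6057 160.0848]
roller_0 0.61 [0.4972 0.2393 0.1301] [319.4066 256.1889]
roller_0 0.56 [0.437  0.4081 0.008 ] [519.8318  93.8933]
```

View pics/w3.png

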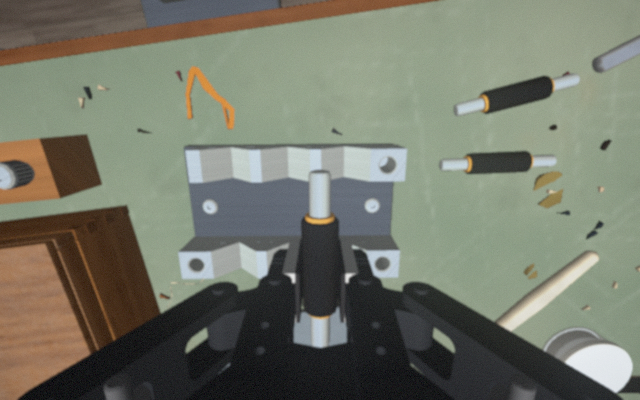

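```bash
cat >> h.py <<'E'
def hole(p,u,v,z,r=13,k=0.72):
    """centroid of the dark disc near u,v -> world point on height z"""
    g=cv2.cvtColor(p["color"],cv2.COLOR_RGB2GRAY).astype(np.float32); u0,v0=int(round(u)),int(round(v))
    c=g[v0-r:v0+r+1,u0-r:u0+r+1]; m=(c<k*np.percentile(c,85)).astype(np.uint8)
    n,l,s,cc=cv2.connectedComponentsWithStats(m); j=1+np.argmin([np.hypot(*(cc[i]-r))-.05*s[i,4] for i in range(1,n)])
    U=cc[j]+[u0-r,v0-r]; return U,s[j],ray(p,U[0],U[1],z)
def frame(h0,h1,h2):
    """least squares pose (x,y,yaw deg) of the bed/cover frame from its three holes"""
    A=np.array([[40,75],[-40,75],[40,-75]])/1e3; B=np.array([h0,h1,h2])[:,:2]
    a,b=A-A.mean(0),B-B.mean(0); t=np.arctan2((a[:,0]*b[:,1]-a[:,1]*b[:,0]).sum(),(a*b).sum())
    Rt=np.array([[np.cos(t),-np.sin(t)],[np.sin(t),np.cos(t)]]); o=B.mean(0)-Rt@A.mean(0)
    return o,np.degrees(t),(B-(A@Rt.T+o))*1e3
E
python3 - <<'E'
from h import *
np.set_printoptions(precision=4,suppress=True)
p=shot("wrist")
H=[hole(p,u,v,.042) for u,v in [(384,264),(388,164),(196,265)]]
for x in H: print(x)
f=frame(*[x[2] for x in H]); print(f)
E
```

```text
(array([381.7616, 263.298 ]), array([  4,   6,  15,  13, 151], dtype=int32), array([0.5531, 0.2827, 0.042 ]))
(array([388.3803, 166.007 ]), array([  5,   7,  16,  15, 142], dtype=int32), array([0.4745, 0.2934, 0.042 ]))
(array([195.9935, 264.4156]), array([  6,   6,  15,  14, 154], dtype=int32), array([0.5346, 0.1334, 0.042 ]))
(array([0.5043, 0.2134]), np.float64(-7.356077923964411), array([[-0.4897,  0.0155],
       [ 0.2663,  0.5123],
       [ 0.2234, -0.5278]]))
```

```bash
python3 - <<'E'
from h import *
np.set_printoptions(precision=4,suppress=True)
p=shot("wrist"); T=tcp()
o=np.array([.5043,.2134]);t=np.radians(-7.36)
for u,v in [(320,215),(319,318),(319,173)]: print((np.linalg.inv(T)@np.r_[ray(p,u,v,T[2,3]-.163),1])[:3])
for y in (-.044,0,.044):
    g=o+np.array([-np.sin(t)*y,np.cos(t)*y]); print(g,to(g[0],g[1],.225,82.64),to(g[0],g[1],.2,82.64))
E
```

```text
[0.024  0.0006 0.163 ]
[-0.0314  0.0002  0.163 ]
[0.0436 0.0002 0.163 ]
[0.4987 0.1698] [-0.0001  0.0001 -0.0025 -0.0086 -0.0683  0.0707] [-0.0001  0.0001 -0.0025 -0.0086 -0.0683  0.0957]
[0.5043 0.2134] [-0.0001  0.0001 -0.0025 -0.0085 -0.0243  0.0707] [-0.0001  0.0001 -0.0025 -0.0085 -0.0243  0.0957]
[0.5099 0.257 ] [-0.0001  0.0001 -0.0025 -0.0083  0.0197  0.0707] [-0.0001  0.0001 -0.0025 -0.0083  0.0197  0.0957]
```

Request:
{"op": "move_arm", "data": {"plan": [0,0,0,-0.005,-0.05,0.0,0,0,0,0,-0.005,-0.068,0.02,0,0,0,0,-0.005,-0.068,0.06,0,0,0,0,-0.005,-0.068,0.075,0,0,0,0,-0.005,-0.068,0.085,0,0,0,0,-0.005,-0.068,0.092,0,0,0,0,-0.005,-0.068,0.0965,0,0,0,0,-0.005,-0.068,0.0965,0,0,0,0,-0.005,-0.068,0.0965,0]}}

```text
clock: 10.95
position: [0.4954, 0.1706, 0.1995]
ee_rot: [0.065, 0.998, 0.0, 0.0]
ft_force: [1.1, 0.1, -0.8]
grip_width: 0.193
grasp_force: 39.5
```

Request:
{"op": "move_arm", "data": {"plan": [0,0,0,0,0,0,0.035,0,0,0,0,0,0,0.035,0,0,0,0,0,0,0.035,0,0,0,0,0,-0.04,0.035,0,0,0,0,0.05,-0.09,0.035,0,0,0,0,0.1,-0.09,0.042,0,0,0,0,0.1,-0.09,0.042]}}

```text
clock: 11.82
position: [0.507, 0.2745, 0.2904]
ee_rot: [0.062, 0.998, 0.002, 0.0]
ft_force: [0.0, -0.8, 0.4]
grip_width: 0.495
grasp_force: 0.0
```

```bash
python3 - <<'E'
from h import *
np.set_printoptions(precision=4,suppress=True)
p=shot("wrist"); save(p,"w4.png"); print(tcp()[:3,3],manip.get_obs()["joint_pos"])
for d in manip.silhouettes(p,"roller_0")[:4]:
    print(round(d["conf"],2),axis(p,d["pixels"],.012),d["pixels"].sum())
E
```

```text
[0.5075 0.2719 0.2894] [ 0.1655  0.4778 -0.923   1.695   0.4077  1.1743  0.5792]
0.89 (array([0.4369, 0.4021]), array([0.4366, 0.4026]), np.float64(97.24093188924583), array([18.2322, 96.3066])) 2437
0.87 (array([0.4889, 0.3894]), array([0.4888, 0.3889]), np.float64(84.68905885964074), array([94.6524, 18.0006])) 1969
0.57 (array([0.504, 0.159]), array([0.5012, 0.1593]), np.float64(172.59945994115628), array([ 22.2367, 104.4406])) 2340
```

View pics/w4.png

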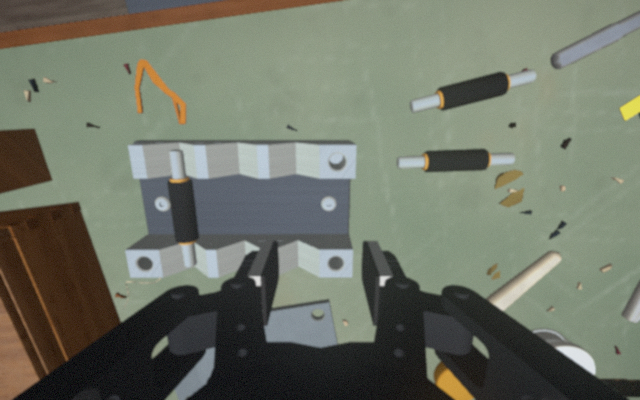

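The first roller is cradled in groove 0, near pixel (182,208). The second one lies at about (456,160).

```bash
python3 - <<'E'
from h import *
print(to(.489,.3895,.176,-5.5))
E
```

```text
[-6.0000e-04 -2.0000e-04  1.5373e+00  3.4200e-02  1.1600e-01  1.1290e-01]
```

Request:
{"op": "move_arm", "data": {"plan": [0,0,1.537,0.034,0.116,0.04,0.042,0,0,1.537,0.034,0.116,0.04,0.042,0,0,1.537,0.034,0.116,0.04,0.042,0,0,1.537,0.034,0.116,0.04,0.042,0,0,1.537,0.034,0.116,0.04,0.042,0,0,1.537,0.034,0.116,0.04,0.042,0,0,1.537,0.034,0.116,0.04,0.042,0,0,1.537,0.034,0.116,0.04,0.042,0,0,1.537,0.034,0.116,0.06,0.042,0,0,1.537,0.034,0.116,0.085,0.042,0,0,1.537,0.034,0.116,0.085,0.042]}}

```text
clock: 13.3
position: [0.4898, 0.387, 0.2021]
ee_rot: [0.741, 0.671, -0.002, 0.0]
ft_force: [-0.4, -0.4, 0.0]
grip_width: 0.492
grasp_force: 0.0
```

```bash
python3 - <<'E'
from h import *
np.set_printoptions(precision=4,suppress=True)
p=shot("wrist"); save(p,"w5.png")
for d in manip.silhouettes(p,"roller_0")[:4]:
    print(round(d["conf"],2),axis(p,d["pixels"],.012),d["pixels"].sum())
print(to(.489,.3895,.176,-5.5))
E
```

```text
0.86 (array([0.4891, 0.3888]), array([0.4897, 0.3923]), np.float64(84.78643361381475), array([95.998 , 18.2186])) 3944
0.6 (array([0.4364, 0.4098]), array([0.4362, 0.4106]), np.float64(95.72525715929382), array([19.3714, 78.8542])) 3782
[ 0.      0.0003 -0.0022  0.0011 -0.0013  0.0286]
```

Request:
{"op": "move_arm", "data": {"plan": [0,0,0,0.001,-0.001,0.015,0.042,0,0,0,0.001,-0.001,0.024,0.042,0,0,0,0.001,-0.001,0.0285,0.042,0,0,0,0.001,-0.001,0.0285,0.042,0,0,0,0.001,-0.001,0.0285,0.0,0,0,0,0.001,-0.001,0.0285,0,0,0,0,0.001,-0.001,0.0285,0,0,0,0,0.001,-0.001,0.0285,0,0,0,0,0.001,-0.001,0,0,0,0,0,0.001,-0.001,-0.04,0,0,0,0,0.001,-0.001,-0.08,0,0,0,0,0.001,-0.001,-0.08,0]}}

```text
clock: 14.9
position: [0.4892, 0.391, 0.2874]
ee_rot: [0.741, 0.672, 0.003, 0.0]
ft_force: [0.9, 0.4, -2.7]
grip_width: 0.193
grasp_force: 39.2
```

```bash
python3 - <<'E'
from h import *
print(tcp()[:3,3],manip.get_obs()["grip_width"]*85);print(to(.506,.235,.29,82.64))
E
```

```text
[0.48924801 0.3909891  0.28735288] 16.389984270296623
[ 5.8000e-03  2.0000e-04 -1.5394e+00 -1.5360e-01  3.1800e-02 -3.1000e-03]
```

Request:
{"op": "move_arm", "data": {"plan": [0,0,-1.539,-0.175,0.031,-0.003,0,0,0,-1.539,-0.175,0.031,-0.003,0,0,0,-1.539,-0.175,0.031,-0.003,0,0,0,-1.539,-0.175,0.031,-0.003,0,0,0,-1.539,-0.175,0.031,-0.003,0,0,0,-1.539,-0.175,0.031,-0.003,0,0,0,-1.539,-0.175,0.031,-0.003,0,0,0,-1.539,-0.175,0.031,-0.003,0,0,0,-1.539,-0.175,0.031,0.01,0,0,0,-1.539,-0.175,0.031,0.04,0,0,0,-1.539,-0.175,0.031,0.06,0,0,0,-1.539,-0.175,0.031,0.06,0]}}

```text
clock: 16.4
position: [0.5019, 0.2127, 0.2224]
ee_rot: [0.064, 0.998, -0.001, -0.002]
ft_force: [0.6, 0.5, -0.3]
grip_width: 0.193
grasp_force: 39.3
```

```bash
python3 - <<'E'
from h import *
p=shot("wrist"); save(p,"w5.png")
print(tcp()[:3,3]);print(to(.5033,.2135,.199,82.64))
E
```

```text
[0.5024337  0.21309329 0.22369646]
[-0.0004 -0.0015 -0.0001 -0.0008  0.0005  0.0247]
```

View pics/w5.png

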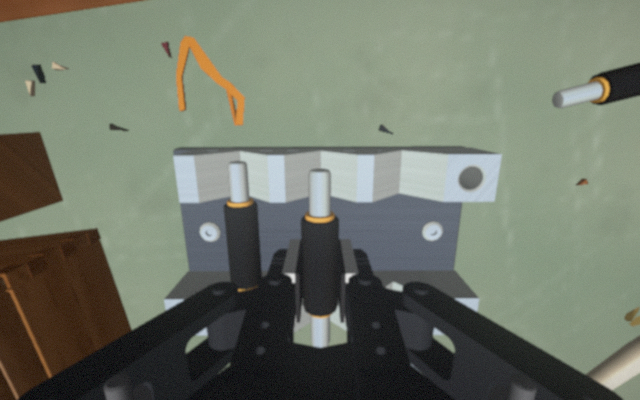

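Request:
{"op": "move_arm", "data": {"plan": [0,0,0,0.002,0.0005,0.01,0,0,0,0,0.002,0.0005,0.018,0,0,0,0,0.002,0.0005,0.023,0,0,0,0,0.002,0.0005,0.024,0,0,0,0,0.002,0.0005,0.024,0,0,0,0,0.002,0.0005,0.024,0.033,0,0,0,0.002,0.0005,0.024,0.033,0,0,0,0.002,0.0005,0.024,0.033,0,0,0,0.002,0.0005,0,0.033,0,0,0,0.002,0.04,-0.05,0.035,0,0,0,0.002,0.09,-0.07,0.042,0,0,0,0.002,0.09,-0.07,0.042]}}

```text
clock: 17.95
position: [0.5114, 0.307, 0.2966]
ee_rot: [0.062, 0.998, 0.002, 0.001]
ft_force: [-0.4, 0.0, -1.1]
grip_width: 0.498
grasp_force: 0.0
```

```bash
python3 - <<'E'
from h import *
np.set_printoptions(precision=4,suppress=True)
p=shot("wrist"); save(p,"w6.png"); print(tcp()[:3,3],manip.get_obs()["joint_pos"])
for d in manip.silhouettes(p,"roller_0")[:4]:
    a=axis(p,d["pixels"],.012); print(round(d["conf"],2),a,d["pixels"].sum()); 
print(to(.4369,.4021,.176,7))
E
```

```text
[0.5117 0.3045 0.295 ] [ 0.0436  0.4852 -0.8399  1.64    0.3832  1.1881  0.5611]
0.96 (array([0.5031, 0.1561]), array([0.5007, 0.1566]), np.float64(172.6780529479815), array([ 22.4641, 103.5065])) 2309
0.86 (array([0.509 , 0.2039]), array([0.5066, 0.2042]), np.float64(172.71089656364362), array([ 21.6118, 103.669 ])) 2209
0.85 (array([0.4368, 0.4021]), array([0.4365, 0.4025]), np.float64(96.94837347790896), array([17.7179, 95.4325])) 2243
[-0.0003  0.0001  1.3209  0.0871  0.0889  0.118 ]
```

View pics/w6.png

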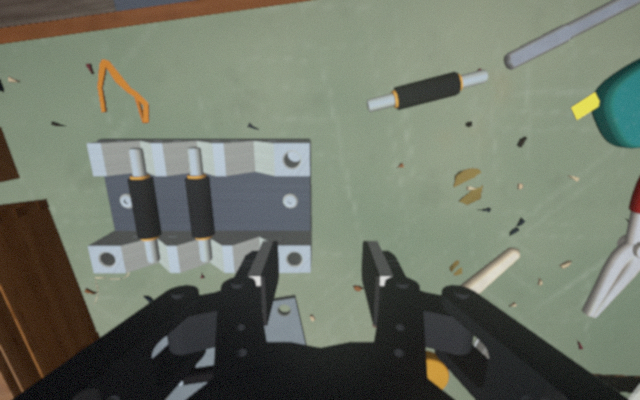

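Request:
{"op": "move_arm", "data": {"plan": [0,0,1.321,0.087,0.087,0.04,0.042,0,0,1.321,0.087,0.087,0.04,0.042,0,0,1.321,0.087,0.087,0.04,0.042,0,0,1.321,0.087,0.087,0.04,0.042,0,0,1.321,0.087,0.087,0.04,0.042,0,0,1.321,0.087,0.087,0.04,0.042,0,0,1.321,0.087,0.087,0.04,0.042,0,0,1.321,0.087,0.087,0.06,0.042,0,0,1.321,0.087,0.087,0.085,0.042,0,0,1.321,0.087,0.087,0.09,0.042,0,0,1.321,0.087,0.087,0.09,0.042]}}

```text
clock: 19.42
position: [0.4374, 0.3994, 0.2041]
ee_rot: [0.663, 0.748, -0.0, 0.0]
ft_force: [1.3, -0.1, 0.4]
grip_width: 0.491
grasp_force: 0.0
```

```bash
python3 - <<'E'
from h import *
np.set_printoptions(precision=4,suppress=True)
p=shot("wrist"); save(p,"w7.png"); print(tcp()[:3,3])
for d in manip.silhouettes(p,"roller_0")[:4]:
    print(round(d["conf"],2),axis(p,d["pixels"],.012),d["pixels"].sum())
print(to(.4369,.400,.176,7))
E
```

```text
[0.4375 0.3997 0.2047]
0.77 (array([0.437 , 0.4016]), array([0.4366, 0.4052]), np.float64(97.0152224859757), array([18.3781, 96.2039])) 4065
[ 0.0009 -0.0004 -0.0017  0.0001 -0.0007  0.029 ]
```

Request:
{"op": "move_arm", "data": {"plan": [0,0,0,0,-0.0005,0.015,0.042,0,0,0,0,-0.0005,0.024,0.042,0,0,0,0,-0.0005,0.0285,0.042,0,0,0,0,-0.0005,0.0285,0.042,0,0,0,0,-0.0005,0.0285,0.0,0,0,0,0,-0.0005,0.0285,0,0,0,0,0,-0.0005,0.0285,0,0,0,0,0,-0.0005,0.0285,0,0,0,0,0,-0.0005,0,0,0,0,0,0,-0.0005,-0.04,0,0,0,0,0,-0.0005,-0.08,0,0,0,0,0,-0.0005,-0.08,0]}}

```text
clock: 21.02
position: [0.437, 0.4007, 0.2871]
ee_rot: [0.663, 0.749, 0.002, 0.0]
ft_force: [-0.5, 0.5, -1.8]
grip_width: 0.192
grasp_force: 39.2
```

```bash
python3 - <<'E'
from h import *
print(tcp()[:3,3],manip.get_obs()["grip_width"]*85);print(to(.508,.257,.27,82.64))
E
```

```text
[0.43704037 0.40069991 0.28714828] 16.314344360859963
[ 5.2000e-03  6.0000e-04 -1.3214e+00 -1.5130e-01  5.3000e-02  1.7000e-02]
```

Request:
{"op": "move_arm", "data": {"plan": [0,0,-1.321,-0.151,0.053,-0.003,0,0,0,-1.321,-0.151,0.053,-0.003,0,0,0,-1.321,-0.151,0.053,-0.003,0,0,0,-1.321,-0.151,0.053,-0.003,0,0,0,-1.321,-0.151,0.053,-0.003,0,0,0,-1.321,-0.151,0.053,-0.003,0,0,0,-1.321,-0.151,0.053,-0.003,0,0,0,-1.321,-0.151,0.053,0.01,0,0,0,-1.321,-0.151,0.053,0.04,0,0,0,-1.321,-0.151,0.053,0.06,0,0,0,-1.321,-0.151,0.053,0.06,0]}}

```text
clock: 22.4
position: [0.5067, 0.2561, 0.2221]
ee_rot: [0.065, 0.998, -0.001, -0.002]
ft_force: [-0.1, 0.2, -0.5]
grip_width: 0.191
grasp_force: 39.2
```

```bash
python3 - <<'E'
from h import *
np.set_printoptions(precision=4,suppress=True)
p=shot("wrist"); T=tcp(); print(T[:3,3]);print(to(.5099,.257,.199,82.64))
g=cv2.cvtColor(p["color"],cv2.COLOR_RGB2GRAY); print(g[150:330:4,319])
E
```

```text
[0.5072 0.2565 0.2235]
[-0.0006 -0.0014 -0.001  -0.0026  0.0008  0.0245]
[ 99 167 168 114 199 207 208 210 208 208 207 209 208 208 206 168 187  61
  59  55  54  57  53  52  54  51  48  54  48  46  48  43  43  46  46  46
  49  52  49  44  95 202 202 204 201]
```

Request:
{"op": "move_arm", "data": {"plan": [0,0,0,-0.0015,0.0005,0.01,0,0,0,0,-0.0015,0.0005,0.018,0,0,0,0,-0.0015,0.0005,0.023,0,0,0,0,-0.0015,0.0005,0.024,0,0,0,0,-0.0015,0.0005,0.024,0,0,0,0,-0.0015,0.0005,0.024,0.033,0,0,0,-0.0015,0.0005,0.024,0.033,0,0,0,-0.0015,0.0005,0.024,0.033,0,0,0,-0.0015,0.0005,0,0.033,0,0,0,-0.0015,0.0,-0.05,0.035,0,0,0,-0.0015,0.0,-0.1,0.042,0,0,0,-0.0015,0.0,-0.1,0.042]}}

```text
clock: 23.95
position: [0.5097, 0.2572, 0.3282]
ee_rot: [0.064, 0.998, 0.001, 0.003]
ft_force: [-0.5, 0.7, -0.6]
grip_width: 0.488
grasp_force: 0.0
```

```bash
python3 - <<'E'
from h import *
np.set_printoptions(precision=4,suppress=True)
print(tcp()[:3,3]);print(to(.60,.184,.33,2.5), to(.60,.184,.33,182.5))
E
```

```text
[0.5097 0.2572 0.3282]
[ 0.0068  0.0028  1.3984 -0.099  -0.061  -0.0014] [-0.0029  0.0071 -1.7432 -0.099  -0.061  -0.0014]
```

```bash
python3 - <<'E'
from h import *
np.set_printoptions(precision=3,suppress=True)
p=shot("scene"); save(p,"s1.png")
for n,u,v in [("press base near",283,176),("press base left",248,155),("penblock near",232,193),("penblock R",252,193),("box near corner",378,214),("box right", 414,180),("box left",318,200)]: print(n,ray(p,u,v,0))
q=shot("side")
for n,u,v in [("press base near",268,194),("press base R",297,185),("penblock",235,213),("box near bot",352,218),("box left bot",310,202)]: print(n,ray(q,u,v,0))
# heights: press top, box top corners by two rays
def tri(a,b):
    A=[];y=[]
    for p_,(u,v) in ((p,a),(q,b)):
        d=p_["T"][:3,:3]@np.array([(u-p_["cx"])/p_["fx"],(v-p_["cy"])/p_["fy"],1]); d/=np.linalg.norm(d); M=np.eye(3)-np.outer(d,d); A.append(M); y.append(M@p_["T"][:3,3])
    return np.linalg.solve(sum(A),sum(y))
print("press top",tri((262,60),(258,102))); print("box near top",tri((380,187),(357,190))); print("box left top",tri((316,178),(309,182)),"box far",tri((365,142),(345,158)), "box R", tri((414,157),(388,168)))
E
```

```text
press base near [0.756 0.062 0.   ]
press base left [0.918 0.058 0.   ]
penblock near [0.787 0.21  0.   ]
penblock R [0.751 0.174 0.   ]
box near corner [0.468 0.013 0.   ]
box right [ 0.489 -0.181  0.   ]
box left [0.61  0.075 0.   ]
press base near [0.788 0.063 0.   ]
press base R [ 0.747 -0.04   0.   ]
penblock [0.795 0.21  0.   ]
box near bot [0.494 0.045 0.   ]
box left bot [0.647 0.033 0.   ]
press top [0.786 0.086 0.307]
box near top [ 0.517 -0.042  0.038]
box left top [0.58  0.125 0.115] box far [ 0.582 -0.062  0.126] box R [ 0.461 -0.103  0.112]
```

View pics/s1.png

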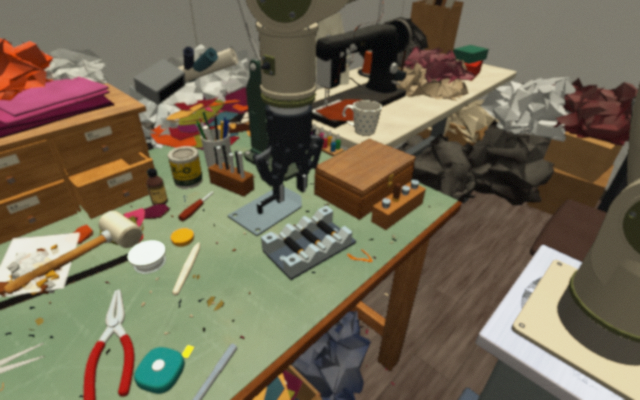

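Three rollers are cradled in the bed. Next is the cover, with its handle at about pixel (267,205).

Request:
{"op": "move_arm", "data": {"plan": [0,0,1.398,-0.158,-0.053,0,0.042,0,0,1.398,-0.158,-0.053,0,0.042,0,0,1.398,-0.158,-0.053,0,0.042,0,0,1.398,-0.158,-0.053,0,0.042,0,0,1.398,-0.158,-0.053,0,0.042,0,0,1.398,-0.158,-0.053,0,0.042,0,0,1.398,-0.158,-0.053,0,0.042,0,0,1.398,-0.158,-0.053,0,0.042,0,0,1.398,-0.158,-0.053,0,0.042,0,0,1.398,-0.158,-0.053,0,0.042]}}

```text
clock: 25.3
position: [0.6587, 0.1834, 0.3231]
ee_rot: [0.691, 0.723, -0.001, -0.0]
ft_force: [0.6, -0.2, 0.2]
grip_width: 0.492
grasp_force: 0.0
```

```bash
python3 - <<'E'
from h import *
np.set_printoptions(precision=4,suppress=True)
p=shot("wrist"); save(p,"w8.png"); print(tcp()[:3,3],manip.get_obs()["joint_pos"])
for l in ["cover_hole0","cover"]:
    for d in manip.tip_of(p,l)[:4]: 
        X=w(p,d["position"]); print(l,round(d["conf"],2),X,px(p,X))
E
```

```text
[0.6588 0.1833 0.3234] [-0.0179  0.5535 -0.4639  1.367   0.248   1.2796 -0.4474]
cover_hole0 0.95 [0.6243 0.2576 0.0058] [284.7373 106.2712]
cover_hole0 0.8 [0.71   0.1143 0.0057] [365.7923 255.7311]
cover_hole0 0.75 [0.6988 0.2617 0.0106] [368.6817 105.4642]
cover_hole0 0.45 [0.4741 0.2939 0.0435] [77.3431 44.2243]
```

View pics/w8.png

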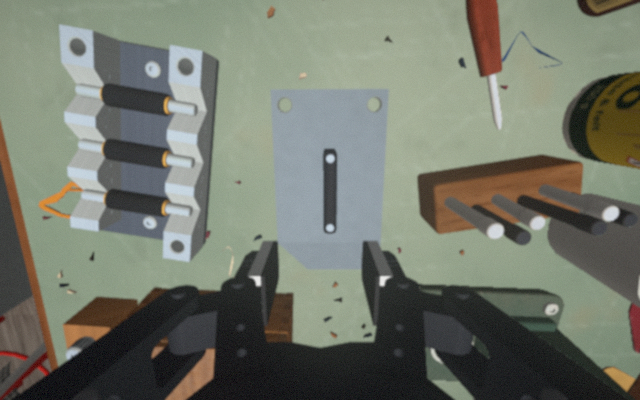

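```bash
python3 - <<'E'
from h import *
np.set_printoptions(precision=4,suppress=True)
p=shot("wrist")
a=ray(p,330.5,158,.035);b=ray(p,329.5,228,.035); print(a,b,(a+b)/2,np.linalg.norm(a-b),np.degrees(np.arctan2(*(a-b)[[1,0]])))
h1,h0=ray(p,285.5,104.5,.006),ray(p,374,104,.006); print(h0,h1,np.linalg.norm(h0-h1),np.degrees(np.arctan2(*(h0-h1)[[1,0]])))
t=np.arctan2(*(h0-h1)[[1,0]]); print("origin",(h0+h1)[:2]/2-.075*np.array([-np.sin(t),np.cos(t)]))
for z in (.06,.09,.12): print("box corner",ray(p,293,293,z))
print("penblock",ray(p,420,180,.03),ray(p,440,230,.03))
H=[hole(p,u,v,.042) for u,v in [(186,66),(78,46),(178,247)]]
for x in H: print(x)
print(frame(*[x[2] for x in H]))
E
```

```text
[0.6673 0.2173 0.035 ] [0.6699 0.154  0.035 ] [0.6686 0.1856 0.035 ] 0.0633054710215368 92.36839917295549
[0.7047 0.2634 0.006 ] [0.6254 0.2593 0.006 ] 0.07946218672376656 2.942541789737039
origin [0.6689 0.1865]
box corner [0.6401 0.1017 0.06  ]
box corner [0.6422 0.1212 0.09  ]
box corner [0.6443 0.1406 0.12  ]
penblock [0.7473 0.2008 0.03  ] [0.7721 0.1548 0.03  ]
(array([184.9385,  66.7744]), array([  5,   6,  15,  16, 195], dtype=int32), array([0.5524, 0.2825, 0.042 ]))
(array([77.2823, 47.2153]), array([  5,   6,  16,  17, 209], dtype=int32), array([0.4728, 0.2924, 0.042 ]))
(array([176.9, 246.1]), array([  6,   6,  13,  13, 120], dtype=int32), array([0.534 , 0.1331, 0.042 ]))
(array([0.5034, 0.2129]), np.float64(-7.055712901072296), array([[ 0.0608,  0.1604],
       [-0.1301,  0.2385],
       [ 0.0692, -0.3989]]))
```

The cover's holes show at (285,104) and (374,104), its handle screws at (330,158) and (330,228), and its cut corner at lower left, so it needs a turn of about -10°.

```bash
python3 - <<'E'
from h import *
print(to(.6688,.186,.184,2.6))
E
```

```text
[-0.0002  0.     -0.0007  0.0022  0.0101  0.14  ]
```

Request:
{"op": "move_arm", "data": {"plan": [0,0,0,0.002,0.01,0.04,0.042,0,0,0,0.002,0.01,0.08,0.042,0,0,0,0.002,0.01,0.11,0.042,0,0,0,0.002,0.01,0.13,0.042,0,0,0,0.002,0.01,0.137,0.042,0,0,0,0.002,0.01,0.139,0.042,0,0,0,0.002,0.01,0.139,0.042,0,0,0,0.002,0.01,0.139,0.0,0,0,0,0.002,0.01,0.139,0,0,0,0,0.002,0.01,0.139,0,0,0,0,0.002,0.01,0.139,0,0,0,0,0.002,0.01,0.139,0], "squeeze": 80}}

```text
clock: 27.0
position: [0.6689, 0.186, 0.1861]
ee_rot: [0.691, 0.723, 0.0, 0.0]
ft_force: [-2.3, -0.9, 5.7]
grip_width: 0.121
grasp_force: 78.9
```

Request:
{"op": "move_arm", "data": {"plan": [0,0,0,0,0,-0.01,0,0,0,0,0,0,-0.03,0,0,0,0,0,0,-0.06,0,0,0,0,0,0,-0.09,0,0,0,0,0,0,-0.1,0,0,0,0,0,0,-0.1,0,0,0,0,0,0,-0.1,0]}}

```text
clock: 27.88
position: [0.6684, 0.1856, 0.2837]
ee_rot: [0.691, 0.723, -0.001, -0.0]
ft_force: [-0.9, -0.2, -2.4]
grip_width: 0.121
grasp_force: 78.3
```

```bash
python3 - <<'E'
from h import *
np.set_printoptions(precision=4,suppress=True)
T=tcp();print(T[:3,3],manip.get_obs()["ft_force"]);p=shot("wrist");
for l in ["cover_hole0"]:
    for d in manip.tip_of(p,l)[:4]: 
        X=w(p,d["position"]); print(l,round(d["conf"],2),X,px(p,X),(np.linalg.inv(T)@np.r_[X,1])[:3])
print(to(.504,.2132,.264,-7.2))
E
```

```text
[0.6684 0.1856 0.2837] [-0.9323 -0.2397 -2.3621]
cover_hole0 0.97 [0.7017 0.2606 0.1048] [396.9983 105.951 ] [0.0735 0.037  0.1788]
cover_hole0 0.92 [0.6304 0.259  0.106 ] [243.3327 102.1282] [ 0.0751 -0.0343  0.1777]
[-0.002   0.0007  0.1698  0.0347 -0.163   0.0201]
```

Request:
{"op": "move_arm", "data": {"plan": [0,0,0.03,0.006,-0.03,0,0,0,0,0.06,0.012,-0.06,0,0,0,0,0.09,0.018,-0.09,0,0,0,0,0.12,0.025,-0.12,0,0,0,0,0.15,0.03,-0.145,0,0,0,0,0.17,0.035,-0.163,0.01,0,0,0,0.17,0.035,-0.163,0.02,0,0,0,0.17,0.035,-0.163,0.02,0,0,0,0.17,0.035,-0.163,0.02,0]}}

```text
clock: 29.1
position: [0.5051, 0.2134, 0.2652]
ee_rot: [0.75, 0.661, 0.0, -0.0]
ft_force: [0.1, -0.6, -2.8]
grip_width: 0.123
grasp_force: 78.5
```

```bash
python3 - <<'E'
from h import *
np.set_printoptions(precision=4,suppress=True)
T=tcp();print(T[:3,3],manip.get_obs()["joint_pos"]);p=shot("wrist");save(p,"w9.png")
for l in ["cover_hole0","bed_hole0"]:
    for d in manip.tip_of(p,l)[:4]: 
        X=w(p,d["position"]); print(l,round(d["conf"],2),X,px(p,X),(np.linalg.inv(T)@np.r_[X,1])[:3])
E
```

```text
[0.5051 0.2134 0.2652] [-0.0502  0.3334 -0.5044  1.8037  0.1832  1.0507 -0.7493]
cover_hole0 0.89 [0.5532 0.2815 0.0872] [402.1754 106.0638] [0.0736 0.0391 0.178 ]
cover_hole0 0.63 [0.4765 0.2919 0.0867] [235.4784 104.5422] [ 0.0742 -0.0383  0.1785]
bed_hole0 0.75 [0.5521 0.2807 0.0423] [381.275  109.2352] [0.0727 0.0381 0.2229]
bed_hole0 0.57 [0.4731 0.296  0.0464] [246.4768  99.6825] [ 0.0779 -0.0422  0.2188]
```

View pics/w9.png

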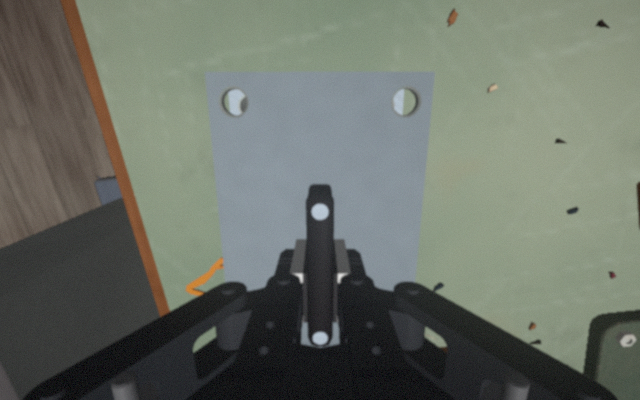

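```bash
python3 - <<'E'
from h import *
np.set_printoptions(precision=4,suppress=True)
T=tcp();p=shot("wrist");z=T[2,3]-.1801
h1,h0=ray(p,235.5,101.5,z),ray(p,404.5,101.5,z); t=np.arctan2(*(h0-h1)[[1,0]]); print(h0,h1,np.linalg.norm(h0-h1),np.degrees(t))
o=(h0+h1)[:2]/2-.075*np.array([-np.sin(t),np.cos(t)]); print("cover origin",o)
s1,s0=ray(p,320,211,z+.029),ray(p,320,339,z+.029);print("handle",s1,s0,np.linalg.norm(s1-s0),(s1+s0)/2,np.degrees(np.arctan2(*(s1-s0)[[1,0]]))-90)
print(to(*(T[:2,3]+np.array([.5037,.2131])-o),.228,-7.2))
E
```

```text
[0.5547 0.2836 0.0853] [0.4762 0.2935 0.0853] 0.07920282375243846 -7.182386425130759
cover origin [0.5061 0.2141]
handle [0.5098 0.2443 0.1143] [0.5019 0.1809 0.1143] 0.06394121750952143 [0.5059 0.2126 0.1143] -7.1736983306138455
[ 0.0004 -0.0002 -0.0006 -0.0013 -0.0021  0.0374]
```

Request:
{"op": "move_arm", "data": {"plan": [0,0,0.001,-0.0014,-0.0022,0.01,0,0,0,0.001,-0.0014,-0.0022,0.02,0,0,0,0.001,-0.0014,-0.0022,0.028,0,0,0,0.001,-0.0014,-0.0022,0.033,0,0,0,0.001,-0.0014,-0.0022,0.036,0,0,0,0.001,-0.0014,-0.0022,0.037,0,0,0,0.001,-0.0014,-0.0022,0.0375,0,0,0,0.001,-0.0014,-0.0022,0.0375,0]}}

```text
clock: 30.3
position: [0.5021, 0.2126, 0.2281]
ee_rot: [0.751, 0.661, 0.0, 0.0]
ft_force: [-3.7, -1.5, 0.9]
grip_width: 0.123
grasp_force: 79.1
```

```bash
python3 - <<'E'
from h import *
p=shot("wrist"); im=p["color"][60:160,190:450,::-1]; cv2.imwrite("pics/w10.png",cv2.resize(im,None,fx=3,fy=3,interpolation=cv2.INTER_CUBIC)); print(tcp()[:3,3])
E
```

```text
[0.50203792 0.21258761 0.22804505]
```

View pics/w10.png

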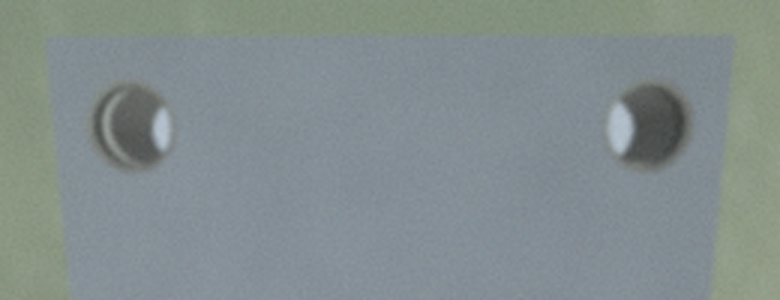

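Request:
{"op": "move_arm", "data": {"plan": [0,0,0,0,0,0,0.02,0,0,0,0,0,0,0.03,0,0,0,0,0,0,0.04,0,0,0,0,0,0,0.04,0,0,0,0,0,-0.03,0.04,0,0,0,0,0,-0.07,0.04,0,0,0,0,0,-0.1,0.04,0,0,0,0,0,-0.1,0.04,0,0,0,0,0,-0.1,0.04]}}

```text
clock: 31.48
position: [0.5018, 0.2123, 0.327]
ee_rot: [0.751, 0.661, -0.0, -0.0]
ft_force: [0.3, -0.4, -0.4]
grip_width: 0.469
grasp_force: 0.0
```

```bash
python3 - <<'E'
from h import *
np.set_printoptions(precision=4,suppress=True)
T=tcp();p=shot("wrist");print(T[:3,3])
for l in ["cover_hole0"]:
    for d in manip.tip_of(p,l)[:4]: 
        X=w(p,d["position"]); print(round(d["conf"],2),X,px(p,X))
print(to(.42,-.02,.36,90),to(.42,-.02,.36,-7))
E
```

```text
[0.5018 0.2123 0.327 ]
0.89 [0.5371 0.135  0.0513] [368.509  277.4616]
0.75 [0.5484 0.2831 0.0526] [367.6306 105.0368]
0.56 [0.4737 0.2905 0.0487] [270.162  107.9234]
[-0.0019 -0.0007 -1.6978 -0.2408 -0.0517 -0.0331] [-0.0016  0.0009 -0.0048 -0.2408 -0.0517 -0.0331]
```

Request:
{"op": "move_arm", "data": {"plan": [0,0,-1.69,-0.236,-0.012,-0.033,0.04,0,0,-1.69,-0.236,-0.012,-0.033,0.04,0,0,-1.69,-0.236,-0.012,-0.033,0.04,0,0,-1.69,-0.236,-0.012,-0.033,0.04,0,0,-1.69,-0.236,-0.012,-0.033,0.04,0,0,-1.69,-0.236,-0.012,-0.033,0.04,0,0,-1.69,-0.236,-0.012,-0.033,0.04,0,0,-1.69,-0.236,-0.012,-0.033,0.04,0,0,-1.69,-0.236,-0.012,-0.033,0.04,0,0,-1.69,-0.236,-0.012,-0.033,0.04,0,0,-1.69,-0.236,-0.012,-0.033,0.04,0,0,-1.69,-0.236,-0.012,-0.033,0.04]}}

```text
clock: 33.08
position: [0.4601, -0.0201, 0.3603]
ee_rot: [0.005, 1.0, 0.0, -0.0]
ft_force: [0.0, 0.7, 0.6]
grip_width: 0.468
grasp_force: 0.0
```

```bash
python3 - <<'E'
from h import *
np.set_printoptions(precision=4,suppress=True)
T=tcp();p=shot("wrist");print(T[:3,3],manip.get_obs()["joint_pos"]); save(p,"w11.png")
for l in ["bolt_0","drift","block"]:
    for d in manip.tip_of(p,l)[:4]: 
        X=w(p,d["position"]); print(l,round(d["conf"],2),X,px(p,X))
E
```

```text
[ 0.4601 -0.0201  0.3603] [ 0.3662  0.0247 -0.4239  1.9163  0.0108  1.2033  1.4993]
bolt_0 0.91 [ 0.4402 -0.083   0.0459] [252.1944 168.2355]
bolt_0 0.89 [0.438  0.0309 0.0454] [373.5806 164.6583]
bolt_0 0.55 [ 0.4397 -0.0416  0.0462] [296.2324 167.3135]
drift 0.81 [ 0.4432 -0.0086  0.0456] [331.3873 170.5666]
block 0.67 [0.5489 0.2815 0.0508] [616.497  271.3653]
block 0.56 [ 0.4461 -0.0223  0.0003] [317.3314 165.7759]
block 0.45 [0.5365 0.1308 0.0433] [466.3819 258.3137]
```

View pics/w11.png

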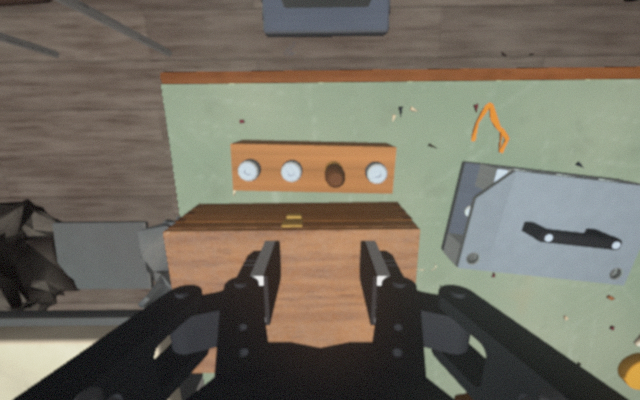

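```bash
python3 - <<'E'
from h import *
np.set_printoptions(precision=4,suppress=True)
p=shot("wrist")
for u,v in [(249,170),(291,171),(376.5,173)]: print("head",ray(p,u,v,.064))
print("drift",ray(p,335,176,.091))
print("block edge",ray(p,233,191,.046),ray(p,393,192,.046),ray(p,233,143,.046),ray(p,395,147,.046))
print("box base",ray(p,200,205,0),ray(p,400,204,0))
for z in (.06,.08,.1): print("box top edge",z,ray(p,168,230,z),ray(p,417,228,z))
for l in ["bolt_0","drift"]:
    for d in manip.silhouettes(p,l)[:3]:
        v,u=np.nonzero(d["pixels"]); print(l,round(d["conf"],2),u.min(),u.max(),v.min(),v.max(),u.mean(),v.mean())
E
```

```text
head [ 0.4391 -0.082   0.064 ]
head [ 0.4403 -0.045   0.064 ]
head [0.4426 0.0306 0.064 ]
drift [ 0.4396 -0.0074  0.091 ]
block edge [ 0.4626 -0.103   0.046 ] [0.4647 0.0506 0.046 ] [ 0.4171 -0.0991  0.046 ] [0.4219 0.0499 0.046 ]
box base [ 0.4901 -0.1552  0.    ] [0.4906 0.0705 0.    ]
box top edge 0.06 [ 0.4966 -0.1637  0.06  ] [0.4964 0.0719 0.06  ]
box top edge 0.08 [ 0.4889 -0.1531  0.08  ] [0.4887 0.0652 0.08  ]
box top edge 0.1 [ 0.4811 -0.1424  0.1   ] [0.4809 0.0585 0.1   ]
bolt_0 0.92 365 386 160 182 375.4390243902439 171.18780487804878
bolt_0 0.7 281 301 160 180 291.1041666666667 169.47619047619048
bolt_0 0.69 238 260 158 179 248.86989795918367 168.48979591836735
drift 0.76 324 344 159 186 334.0063559322034 172.52754237288136
drift 0.45 441 633 160 274 481.85368248772505 198.1466448445172
```

Block bolt heads show at (249,170), (291,171), (376,173) and the drift at (335,176). The box front is 48 mm away, so I'll grip along the block's x. The cover sits the right way round.

```bash
python3 - <<'E'
from h import *
print(to(.441,-.0073,.225,-2))
E
```

```text
[-0.0000e+00  1.0000e-04  1.5975e+00  1.9300e-02  1.2600e-02  1.3570e-01]
```

Request:
{"op": "move_arm", "data": {"plan": [0,0,1.597,0.019,0.013,0.05,0.036,0,0,1.597,0.019,0.013,0.05,0.036,0,0,1.597,0.019,0.013,0.05,0.036,0,0,1.597,0.019,0.013,0.05,0.036,0,0,1.597,0.019,0.013,0.05,0.036,0,0,1.597,0.019,0.013,0.05,0.036,0,0,1.597,0.019,0.013,0.05,0.036,0,0,1.597,0.019,0.013,0.05,0.036,0,0,1.597,0.019,0.013,0.05,0.036,0,0,1.597,0.019,0.013,0.05,0.036,0,0,1.597,0.019,0.013,0.05,0.036,0,0,1.597,0.019,0.013,0.05,0.036]}}

```text
clock: 34.92
position: [0.4413, -0.0069, 0.3107]
ee_rot: [0.719, 0.695, -0.0, 0.0]
ft_force: [0.2, 0.5, -0.1]
grip_width: 0.426
grasp_force: 0.0
```

```bash
python3 - <<'E'
from h import *
np.set_printoptions(precision=4,suppress=True)
T=tcp();p=shot("wrist");print(T[:3,3],manip.get_obs()["joint_pos"]); save(p,"w12.png")
for l in ["bolt_0","drift"]:
    for d in manip.tip_of(p,l)[:3]: 
        X=w(p,d["position"]); print(l,round(d["conf"],2),X,px(p,X))
    for d in manip.silhouettes(p,l)[:3]:
        v,u=np.nonzero(d["pixels"]); m=(u.mean(),v.mean()); print(l,round(d["conf"],2),u.min(),u.max(),v.min(),v.max(),m,ray(p,*m,.064),ray(p,*m,.08))
print(to(.441,-.0073,.225,-2))
E
```

```text
[ 0.4413 -0.0069  0.3107] [ 0.3248  0.0313 -0.4152  2.0213  0.0143  1.0917 -0.1298]
bolt_0 0.97 [ 0.4439 -0.0456  0.047 ] [323.1755 248.9218]
bolt_0 0.78 [ 0.442  -0.082   0.0455] [322.1124 286.584 ]
bolt_0 0.73 [0.44   0.0293 0.0477] [315.233  159.5501]
bolt_0 0.94 306 331 146 172 (np.float64(318.41300527240776), np.float64(159.08084358523726)) [0.4426 0.0319 0.064 ] [0.4427 0.0342 0.08  ]
bolt_0 0.84 307 330 240 267 (np.float64(318.7761194029851), np.float64(253.69589552238807)) [ 0.4404 -0.0416  0.064 ] [ 0.4407 -0.0339  0.08  ]
bolt_0 0.63 308 329 282 310 (np.float64(318.7024482109228), np.float64(295.969868173258)) [ 0.4392 -0.0791  0.064 ] [ 0.4396 -0.0686  0.08  ]
drift 0.75 [ 0.4411 -0.0073  0.045 ] [318.3255 204.2818]
drift 0.89 307 330 195 231 (np.float64(318.86369770580296), np.float64(213.74628879892038)) [ 0.4416 -0.009   0.064 ] [ 0.4418 -0.0036  0.08  ]
drift 0.34 313 457 0 36 (np.float64(376.86568322981367), np.float64(19.557065217391305)) [0.4824 0.1188 0.064 ] [0.4796 0.1148 0.08  ]
[ 0.      0.0001  0.0012 -0.0004 -0.0003  0.0857]
```

Request:
{"op": "move_arm", "data": {"plan": [0,0,0,0,0,0.03,0.034,0,0,0,0,0,0.06,0.034,0,0,0,0,0,0.078,0.034,0,0,0,0,0,0.084,0.034,0,0,0,0,0,0.085,0.034,0,0,0,0,0,0.085,0.034,0,0,0,0,0,0.085,0,0,0,0,0,0,0.085,0,0,0,0,0,0,0.085,0,0,0,0,0,0,0.085,0], "squeeze": 60}}

```text
clock: 36.42
position: [0.4416, -0.0069, 0.2264]
ee_rot: [0.719, 0.695, 0.0, 0.0]
ft_force: [-1.5, 0.9, 5.7]
grip_width: 0.186
grasp_force: 58.3
```

Request:
{"op": "move_arm", "data": {"plan": [0,0,0,0,0,-0.01,0,0,0,0,0,0,-0.03,0,0,0,0,0,0,-0.06,0,0,0,0,0,0,-0.09,0,0,0,0,0,0,-0.1,0,0,0,0,0,0,-0.1,0]}}

```text
clock: 37.17
position: [0.4413, -0.0069, 0.326]
ee_rot: [0.719, 0.695, 0.0, 0.0]
ft_force: [-1.4, 0.2, -0.9]
grip_width: 0.184
grasp_force: 58.5
```

```bash
python3 - <<'E'
from h import *
np.set_printoptions(precision=4,suppress=True)
o=np.array([.5034,.2129]);t=np.radians(-7.1);M=np.array([[np.cos(t),-np.sin(t)],[np.sin(t),np.cos(t)]])
for h in [(.04,.075),(-.04,.075),(.04,-.075)]: print(o+M@np.array(h))
h=o+M@np.array([.04,.075]); print(tcp()[:3,3],manip.get_obs()["grip_width"]); print(to(h[0],h[1],.326,-2))
print(to(h[0],h[1]-.05,.326,-7))
E
```

```text
[0.5524 0.2824]
[0.473  0.2923]
[0.5338 0.1335]
[ 0.4413 -0.0069  0.326 ] 0.18397300703251415
[ 0.001   0.0003  0.0009  0.2929  0.1011 -0.    ]
[ 0.001   0.0003  0.0881  0.2429  0.1028 -0.    ]
```

Request:
{"op": "move_arm", "data": {"plan": [0,0,0,0.04,0.014,0,0,0,0,0,0.09,0.031,0,0,0,0,0,0.14,0.048,0,0,0,0,0,0.19,0.066,0,0,0,0,0,0.24,0.083,0,0,0,0,0,0.275,0.095,0,0,0,0,0,0.293,0.101,0,0,0,0,0,0.293,0.101,0.02,0,0,0,0,0.293,0.101,0.02,0,0,0,0,0.293,0.101,0.02,0]}}

```text
clock: 38.42
position: [0.5522, 0.2812, 0.3051]
ee_rot: [0.719, 0.695, -0.001, 0.0]
ft_force: [0.4, -0.1, -0.5]
grip_width: 0.184
grasp_force: 58.5
```

```bash
python3 - <<'E'
from h import *
np.set_printoptions(precision=4,suppress=True)
T=tcp();p=shot("wrist");print(T[:3,3],manip.get_obs()["joint_pos"]); 
im=p["color"][100:400,140:500,::-1]; cv2.imwrite("pics/w13.png",cv2.resize(im,None,fx=2,fy=2,interpolation=cv2.INTER_CUBIC))
for l in ["cover_hole0","drift"]:
    for d in manip.tip_of(p,l)[:3]: 
        X=w(p,d["position"]); print(l,round(d["conf"],2),X,px(p,X))
print("expected px: cover hole at plate",px(p,[.5524,.2824,.048]),px(p,[.473,.2923,.048]),"tip",px(p,[*T[:2,3],T[2,3]-.215]))
E
```

```text
[0.5522 0.2812 0.3051] [-0.105   0.4523 -0.5691  1.5715  0.2567  1.1933 -0.7588]
cover_hole0 0.97 [0.4725 0.2884 0.0504] [214.374  202.1026]
cover_hole0 0.85 [0.5489 0.2823 0.0511] [314.3421 206.6627]
cover_hole0 0.31 [0.5536 0.2793 0.0426] [320.5695 206.9561]
expected px: cover hole at plate [318.9165 205.2192] [215.4653 196.2858] tip [318.4752 225.9266]
```

View pics/w13.png

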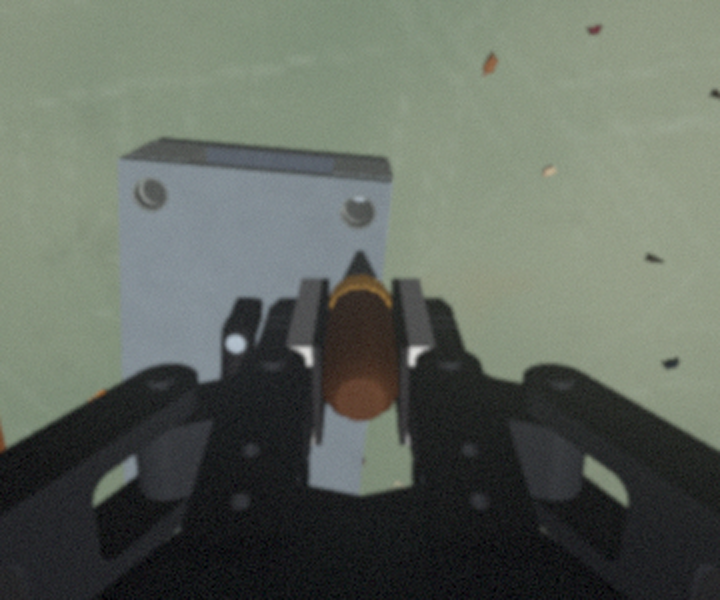

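The holes are at full-frame (319,205) and (215,196), matching my estimate. The drift tip is at (320,226), about 1 mm off in tool y, so I'll correct that and lower.

Request:
{"op": "move_arm", "data": {"plan": [0,0,0,0.0012,-0.0008,0.01,0,0,0,0,0.0012,-0.0008,0.025,0,0,0,0,0.0012,-0.0008,0.038,0,0,0,0,0.0012,-0.0008,0.046,0,0,0,0,0.0012,-0.0008,0.052,0,0,0,0,0.0012,-0.0008,0.056,0,0,0,0,0.0012,-0.0008,0.06,0,0,0,0,0.0012,-0.0008,0.06,0]}}

```text
clock: 39.58
position: [0.5514, 0.2837, 0.2455]
ee_rot: [0.719, 0.695, -0.0, 0.0]
ft_force: [-1.0, 0.7, 0.0]
grip_width: 0.183
grasp_force: 58.5
```

Request:
{"op": "move_arm", "data": {"plan": [0,0,0,-0.001,0,0.0,0,0,0,0,-0.001,0,0.004,0,0,0,0,-0.001,0,0.007,0,0,0,0,-0.001,0,0.01,0,0,0,0,-0.001,0,0.01,0]}}

```text
clock: 40.2
position: [0.5513, 0.2827, 0.2353]
ee_rot: [0.719, 0.695, -0.0, -0.0]
ft_force: [-0.6, -0.6, -0.5]
grip_width: 0.176
grasp_force: 58.5
```

Request:
{"op": "move_arm", "data": {"plan": [0,0,0,0,0,0.002,0,0,0,0,0,0,0.004,0,0,0,0,0,0,0.006,0,0,0,0,0,0,0.007,0,0,0,0,0,0,0.008,0,0,0,0,0,0,0.008,0]}}

```text
clock: 40.95
position: [0.5514, 0.2828, 0.2285]
ee_rot: [0.719, 0.695, -0.0, 0.0]
ft_force: [-2.7, -2.3, 7.4]
grip_width: 0.18
grasp_force: 59.3
```

Request:
{"op": "move_arm", "data": {"plan": [0,0,0,0,0,0.0015,0,0,0,0,0,0,0.0015,0,0,0,0,0,0,0.0015,0]}}

```text
clock: 41.32
position: [0.5514, 0.2829, 0.2283]
ee_rot: [0.719, 0.695, 0.0, 0.001]
ft_force: [-9.0, -5.2, 19.1]
grip_width: 0.182
grasp_force: 60.6
```

Request:
{"op": "move_arm", "data": {"plan": [0,0,0,0,0,-0.0015,0,0,0,0,0,0,-0.0015,0.036,0,0,0,0,0,-0.0015,0.036,0,0,0,0,0,-0.0015,0.036,0,0,0,0,0,-0.03,0.036,0,0,0,0,0,-0.07,0.036,0,0,0,0,0,-0.11,0.036,0,0,0,0,0,-0.11,0.036,0,0,0,0,0,-0.11,0.036]}}

```text
clock: 42.45
position: [0.5513, 0.2826, 0.3356]
ee_rot: [0.719, 0.695, -0.0, 0.0]
ft_force: [-0.6, 0.4, -0.8]
grip_width: 0.422
grasp_force: 0.0
```

```bash
python3 - <<'E'
from h import *
np.set_printoptions(precision=4,suppress=True)
T=tcp();p=shot("wrist");print(T[:3,3])
for l in ["cover_hole0","drift","bed_hole0"]:
    for d in manip.tip_of(p,l)[:3]: 
        X=w(p,d["position"]); print(l,round(d["conf"],2),X,px(p,X))
print(to(.4404,-.0449,.335,-2))
E
```

```text
[0.5513 0.2826 0.3356]
cover_hole0 0.85 [0.5346 0.1346 0.0514] [307.0745 341.0848]
cover_hole0 0.76 [0.5513 0.2829 0.0494] [318.7799 196.5535]
cover_hole0 0.63 [0.4739 0.2892 0.0514] [228.4165 193.0107]
drift 0.72 [0.5522 0.2841 0.0457] [319.7022 194.1027]
drift 0.68 [0.5369 0.134  0.0445] [309.609  336.6619]
bed_hole0 0.88 [0.5379 0.134  0.0454] [310.5638 337.2507]
bed_hole0 0.76 [0.476  0.2922 0.0464] [232.077  188.1973]
[-0.0016  0.0009  0.0009 -0.331  -0.0997  0.0005]
```

Request:
{"op": "move_arm", "data": {"plan": [0,0,0,-0.05,-0.015,0,0.036,0,0,0,-0.1,-0.03,0,0.036,0,0,0,-0.15,-0.045,0,0.036,0,0,0,-0.2,-0.06,0,0.036,0,0,0,-0.25,-0.075,0,0.036,0,0,0,-0.3,-0.09,0.01,0.036,0,0,0,-0.325,-0.098,0.03,0.036,0,0,0,-0.331,-0.1,0.05,0.034,0,0,0,-0.331,-0.1,0.06,0.034,0,0,0,-0.331,-0.1,0.06,0.034]}}

```text
clock: 43.9
position: [0.4402, -0.0441, 0.2757]
ee_rot: [0.719, 0.695, -0.0, -0.001]
ft_force: [-0.1, 0.3, 0.1]
grip_width: 0.399
grasp_force: 0.0
```

```bash
cat >> h.py <<'E'
def sil(p,l,z,n=3):
    for d in manip.silhouettes(p,l)[:n]:
        v,u=np.nonzero(d["pixels"]); m=((u.min()+u.max())/2,(v.min()+v.max())/2); print(l,round(d["conf"],2),u.min(),u.max(),v.min(),v.max(),ray(p,*m,z))
E
python3 - <<'E'
from h import *
np.set_printoptions(precision=4,suppress=True)
T=tcp();p=shot("wrist");print(T[:3,3])
for d in manip.tip_of(p,"bolt_0")[:3]: print(round(d["conf"],2),w(p,d["position"]))
sil(p,"bolt_0",.058)
print(to(.4406,-.0449,.2225,-2))
E
```

```text
[ 0.4402 -0.0441  0.2757]
0.71 [0.4416 0.027  0.0439]
0.65 [ 0.4414 -0.0435  0.0464]
0.58 [ 0.4429 -0.081   0.0464]
bolt_0 0.8 303 334 86 120 [0.4426 0.0319 0.058 ]
bolt_0 0.76 305 332 260 293 [ 0.4388 -0.0819  0.058 ]
bolt_0 0.62 305 333 210 242 [ 0.4404 -0.0449  0.058 ]
[ 0.001   0.      0.002  -0.0008 -0.0001  0.0543]
```

Request:
{"op": "move_arm", "data": {"plan": [0,0,0,-0.0008,0,0.02,0.034,0,0,0,-0.0008,0,0.04,0.034,0,0,0,-0.0008,0,0.049,0.034,0,0,0,-0.0008,0,0.053,0.034,0,0,0,-0.0008,0,0.053,0.034,0,0,0,-0.0008,0,0.053,0,0,0,0,-0.0008,0,0.053,0,0,0,0,-0.0008,0,0.053,0,0,0,0,-0.0008,0,0.053,0]}}

```text
clock: 45.18
position: [0.4406, -0.0455, 0.224]
ee_rot: [0.719, 0.695, 0.0, 0.001]
ft_force: [-2.0, 1.0, 6.3]
grip_width: 0.174
grasp_force: 58.5
```

Request:
{"op": "move_arm", "data": {"plan": [0,0,0,0,0,-0.01,0,0,0,0,0,0,-0.03,0,0,0,0,0,0,-0.06,0,0,0,0,0,0,-0.09,0,0,0,0,0,0,-0.1,0,0,0,0,0,0,-0.1,0]}}

```text
clock: 45.92
position: [0.4402, -0.0455, 0.3235]
ee_rot: [0.719, 0.695, 0.0, 0.0]
ft_force: [-0.5, -0.3, -0.8]
grip_width: 0.173
grasp_force: 58.6
```

```bash
python3 - <<'E'
from h import *
np.set_printoptions(precision=4,suppress=True)
T=tcp();p=shot("wrist");print(T[:3,3],manip.get_obs()["grip_width"])
save(p,"b1.png"); g=cv2.cvtColor(p["color"],cv2.COLOR_RGB2GRAY)
for d in manip.tip_of(p,"bolt_0")[:3]: X=w(p,d["position"]);print(round(d["conf"],2),X,px(p,X))
sil(p,"bolt_0",T[2,3]-.165)
for z in (.178,.21): print(px(p,[*T[:2,3],T[2,3]-z]))
print(g[205:300:4,304:338:2])
print(to(.4722,.2924,.320,-7)[:6],to(.5332,.1337,.32,-7))
E
```

```text
[ 0.4402 -0.0455  0.3235] 0.17723839848421774
0.88 [ 0.4428 -0.0435  0.1439] [322.2554 246.1505]
0.78 [0.4392 0.027  0.0456] [313.77   109.9816]
bolt_0 0.73 304 335 225 283 [ 0.4414 -0.041   0.1585]
bolt_0 0.59 306 329 90 116 [0.4429 0.0289 0.1585]
[317.5746 251.0141]
[317.881  228.9875]
[[157 160 161 157 149 127 100  90  87 102 121 140 151 151 154 161 159]
 [155 162 159 156 156 153 146 146 138 146 149 150 151 153 158 159 158]
 [155 161 157 155 154 156 152 146 144 146 149 152 152 153 156 156 159]
 [158 161 156 158 155 152 150 145 143 145 147 151 153 155 158 154 158]
 [157 159 157 154 150 154 153 147 143 146 147 153 148 153 154 158 156]
 [154 160 157 158 155 152 146 134 127 140 148 151 153 150 157 159 160]
 [154 157 157 156 147 114 104 100 100 104 106 134 152 153 156 158 157]
 [151 157 157 157 134 104  99 103 101 101 105 114 146 151 153 158 157]
 [148 156 154 141 106 103  96  98 102 105 106 108 136 152 156 159 151]
 [ 92 154 129  79  76  93  72  93  97  77  96  88  84 126 149 141  76]
 [ 67  89  84  78  79  97  70  91  98  74  95  89  74  90  75 110  69]
 [ 59  67  90  86  92 104 114 
[... 293 characters left out ...]
22 224 223 225 221 223 221 155]
 [184 220 222 219 216 205 223 224 221 223 213 205 223 220 224 222 159]
 [163 218 226 225 221 219 181 164 161 165 190 220 221 222 225 223 156]
 [115 194 217 222 221 220 222 221 224 223 224 224 221 221 217 175  80]
 [ 90 167 174 192 210 217 220 223 221 221 220 220 210 191 169 157  76]
 [107 166 169 172 168 168 170 174 172 171 171 166 166 166 164 154  87]
 [125 168 170 169 169 170 167 168 167 168 167 165 164 167 168 167 106]
 [141 173 171 172 167 168 165 167 166 170 169 164 166 167 168 168 121]
 [155 173 172 170 167 163 167 168 169 165 167 167 169 169 165 168 131]]
[-0.0017 -0.0001  0.0882  0.3388  0.0208  0.0022] [-0.0017 -0.0001  0.0882  0.1823  0.0872  0.002 ]
```

Request:
{"op": "move_arm", "data": {"plan": [0,0,0.02,0.05,0.003,0,0,0,0,0.03,0.1,0.006,0,0,0,0,0.04,0.15,0.009,0,0,0,0,0.05,0.2,0.012,0,0,0,0,0.06,0.25,0.015,0,0,0,0,0.08,0.3,0.018,0,0,0,0,0.088,0.33,0.02,0,0,0,0,0.088,0.339,0.0205,0.01,0,0,0,0.088,0.339,0.0205,0.03,0,0,0,0.088,0.339,0.0205,0.04,0,0,0,0.088,0.339,0.0205,0.04,0,0,0,0.088,0.339,0.0205,0.04,0]}}

```text
clock: 47.58
position: [0.4725, 0.2921, 0.2835]
ee_rot: [0.749, 0.662, 0.0, 0.0]
ft_force: [-0.1, -0.3, -0.2]
grip_width: 0.177
grasp_force: 58.6
```

```bash
python3 - <<'E'
from h import *
np.set_printoptions(precision=4,suppress=True)
T=tcp();p=shot("wrist");print(T[:3,3],manip.get_obs()["grip_width"])
save(p,"b2.png")
for l in ["cover_hole0","bolt_0"]:
  for d in manip.tip_of(p,l)[:3]: X=w(p,d["position"]);print(l,round(d["conf"],2),X,px(p,X))
print(px(p,[.473,.2923,.048]),px(p,[*T[:2,3],T[2,3]-.21]),to(.4719,.2927,.226,-7))
u,v=px(p,[.473,.2923,.048]); 
try: print(hole(p,u,v,.048,r=18))
except Exception as e: print(e)
E
```

```text
[0.4725 0.2921 0.2835] 0.17593730484116893
cover_hole0 0.65 [0.4743 0.2895 0.0491] [321.2259 219.8211]
cover_hole0 0.57 [0.5488 0.283  0.0521] [428.3428 217.7017]
bolt_0 0.7 [0.4766 0.2935 0.1061] [325.1318 248.5808]
[318.9048 215.7899] [318.0524 229.2272] [ 0.0011 -0.0004 -0.0002  0.0001 -0.0006  0.0578]
(array([319.6629, 221.9129]), array([ 12,  12,  14,  25, 264], dtype=int32), array([0.473 , 0.2877, 0.048 ]))
```

Request:
{"op": "move_arm", "data": {"plan": [0,0,0,0,-0.0006,0.012,0,0,0,0,0,-0.0006,0.022,0,0,0,0,0,-0.0006,0.028,0,0,0,0,0,-0.0006,0.032,0,0,0,0,0,-0.0006,0.036,0,0,0,0,0,-0.0006,0.036,0]}}

```text
clock: 48.48
position: [0.4716, 0.2927, 0.247]
ee_rot: [0.749, 0.663, -0.0, -0.0]
ft_force: [-0.0, 0.6, -0.5]
grip_width: 0.18
grasp_force: 58.6
```

Request:
{"op": "move_arm", "data": {"plan": [0,0,0,0,0,0.005,0,0,0,0,0,0,0.01,0,0,0,0,0,0,0.015,0,0,0,0,0,0,0.019,0,0,0,0,0,0,0.021,0,0,0,0,0,0,0.023,0,0,0,0,0,0,0.023,0]}}

```text
clock: 49.35
position: [0.4716, 0.2929, 0.2259]
ee_rot: [0.749, 0.663, -0.0, 0.001]
ft_force: [-7.6, -5.8, 20.2]
grip_width: 0.173
grasp_force: 60.7
```

Request:
{"op": "move_arm", "data": {"plan": [0,0,0,0,0,-0.002,0,0,0,0,0,0,-0.002,0.036,0,0,0,0,0,-0.002,0.036,0,0,0,0,0,-0.002,0.036,0,0,0,0,0,-0.03,0.036,0,0,0,0,0,-0.07,0.036,0,0,0,0,0,-0.11,0.036,0,0,0,0,0,-0.11,0.036,0,0,0,0,0,-0.11,0.036]}}

```text
clock: 50.48
position: [0.4715, 0.2924, 0.3335]
ee_rot: [0.749, 0.663, -0.0, 0.0]
ft_force: [-0.2, 0.1, -0.4]
grip_width: 0.421
grasp_force: 0.0
```

```bash
python3 - <<'E'
from h import *
np.set_printoptions(precision=4,suppress=True)
T=tcp();p=shot("wrist");print(T[:3,3])
for l in ["bolt_0","drift"]:
  for d in manip.tip_of(p,l)[:3]: X=w(p,d["position"]);print(l,round(d["conf"],2),X,px(p,X))
print(to(.4391,-.082,.335,-2))
E
```

```text
[0.4715 0.2924 0.3335]
bolt_0 0.6 [0.4721 0.2949 0.0488] [319.1198 194.6621]
drift 0.9 [0.5494 0.2852 0.0475] [409.0731 194.5773]
[-0.0018  0.0012 -0.0871 -0.3756  0.0135 -0.0017]
```

Request:
{"op": "move_arm", "data": {"plan": [0,0,-0.02,-0.05,0.002,0,0.036,0,0,-0.04,-0.1,0.004,0,0.036,0,0,-0.06,-0.15,0.006,0,0.036,0,0,-0.08,-0.2,0.008,0,0.036,0,0,-0.087,-0.25,0.01,0,0.036,0,0,-0.087,-0.3,0.012,0.0,0.036,0,0,-0.087,-0.345,0.0135,0.01,0.036,0,0,-0.087,-0.37,0.0135,0.03,0.036,0,0,-0.087,-0.3756,0.0135,0.05,0.034,0,0,-0.087,-0.3756,0.0135,0.058,0.034,0,0,-0.087,-0.3756,0.0135,0.058,0.034]}}

```text
clock: 52.0
position: [0.4392, -0.0812, 0.2758]
ee_rot: [0.719, 0.695, -0.0, -0.001]
ft_force: [-0.2, 0.7, 0.3]
grip_width: 0.399
grasp_force: 0.0
```

```bash
python3 - <<'E'
from h import *
np.set_printoptions(precision=4,suppress=True)
T=tcp();p=shot("wrist");print(T[:3,3])
for d in manip.tip_of(p,"bolt_0")[:3]: print(round(d["conf"],2),w(p,d["position"]))
sil(p,"bolt_0",.058)
print(to(.4391,-.0822,.2235,-2))
E
```

```text
[ 0.4392 -0.0812  0.2758]
0.96 [ 0.4425 -0.0844  0.0481]
0.65 [0.4404 0.0281 0.0487]
bolt_0 0.95 304 331 211 242 [ 0.4384 -0.0823  0.058 ]
bolt_0 0.8 301 335 13 54 [0.4427 0.0315 0.058 ]
[ 0.001   0.0002  0.0008 -0.0009 -0.0006  0.0534]
```

Request:
{"op": "move_arm", "data": {"plan": [0,0,0,-0.0009,-0.0004,0.02,0.034,0,0,0,-0.0009,-0.0004,0.04,0.034,0,0,0,-0.0009,-0.0004,0.049,0.034,0,0,0,-0.0009,-0.0004,0.053,0.034,0,0,0,-0.0009,-0.0004,0.053,0.034,0,0,0,-0.0009,-0.0004,0.053,0,0,0,0,-0.0009,-0.0004,0.053,0,0,0,0,-0.0009,-0.0004,0.053,0,0,0,0,-0.0009,-0.0004,0.053,0]}}

```text
clock: 53.28
position: [0.4392, -0.0827, 0.224]
ee_rot: [0.719, 0.695, 0.0, 0.001]
ft_force: [-2.0, 1.2, 6.4]
grip_width: 0.179
grasp_force: 58.5
```

Request:
{"op": "move_arm", "data": {"plan": [0,0,0,0,0,-0.01,0,0,0,0,0,0,-0.03,0,0,0,0,0,0,-0.06,0,0,0,0,0,0,-0.09,0,0,0,0,0,0,-0.1,0,0,0,0,0,0,-0.1,0]}}

```text
clock: 54.02
position: [0.4389, -0.0827, 0.3235]
ee_rot: [0.719, 0.695, 0.0, 0.001]
ft_force: [0.8, -0.7, -0.9]
grip_width: 0.179
grasp_force: 58.6
```

```bash
python3 - <<'E'
from h import *
np.set_printoptions(precision=4,suppress=True)
T=tcp();p=shot("wrist");print(T[:3,3],manip.get_obs()["grip_width"])
g=cv2.cvtColor(p["color"],cv2.COLOR_RGB2GRAY); sil(p,"bolt_0",T[2,3]-.165)
print(px(p,[*T[:2,3],T[2,3]-.21])); print(g[217:245:3,304:338:2])
print(to(.5328,.1340,.320,-7))
E
```

```text
[ 0.4389 -0.0827  0.3235] 0.17775796415050418
bolt_0 0.89 304 335 227 283 [ 0.4401 -0.0787  0.1585]
bolt_0 0.72 305 331 32 63 [0.4426 0.013  0.1585]
[317.8695 228.9659]
[[155 156 153 150 155 154 155 147 140 147 154 156 153 154 153 152 159]
 [154 155 153 155 153 154 153 150 145 147 154 152 154 154 155 153 160]
 [171 172 172 170 171 168 168 170 172 171 171 172 172 171 171 172 171]
 [174 172 174 170 175 172 168 157 152 162 170 172 171 176 176 172 171]
 [171 173 174 173 171 146 113 105 101 109 126 160 173 174 172 171 172]
 [174 174 172 174 152 106 103 104 107 105 103 124 165 169 169 170 171]
 [175 175 179 175 147 103 101 103 106 103 106 119 164 168 171 171 175]
 [158 173 176 171 140 105 106 105 107 107 108 115 158 172 171 172 155]
 [100 167 173 163 124  78  95  99  78  94  94  97 144 165 168 156  78]
 [ 92 152 118  85  92  74  91  93  77  97  91  76  92  92 133 155  75]]
[-0.0013 -0.0001  0.0871  0.2198  0.0866  0.0022]
```

Request:
{"op": "move_arm", "data": {"plan": [0,0,0.02,0.05,0.02,0,0,0,0,0.04,0.1,0.04,0,0,0,0,0.06,0.15,0.06,0,0,0,0,0.08,0.19,0.075,0,0,0,0,0.087,0.215,0.085,0,0,0,0,0.087,0.22,0.0866,0.01,0,0,0,0.087,0.22,0.0866,0.03,0,0,0,0.087,0.22,0.0866,0.04,0,0,0,0.087,0.22,0.0866,0.04,0,0,0,0.087,0.22,0.0866,0.04,0]}}

```text
clock: 55.38
position: [0.5333, 0.1339, 0.2836]
ee_rot: [0.749, 0.662, 0.0, 0.0]
ft_force: [-0.9, -0.9, -0.8]
grip_width: 0.177
grasp_force: 58.7
```

```bash
python3 - <<'E'
from h import *
np.set_printoptions(precision=4,suppress=True)
T=tcp();p=shot("wrist");print(T[:3,3],manip.get_obs()["grip_width"])
for l in ["cover_hole0","bed_hole0"]:
  for d in manip.tip_of(p,l)[:3]: X=w(p,d["position"]);print(l,round(d["conf"],2),X,px(p,X))
print(px(p,[.5338,.1335,.048]),px(p,[*T[:2,3],T[2,3]-.21]),to(.5328,.1340,.226,-7))
g=cv2.cvtColor(p["color"],cv2.COLOR_RGB2GRAY);print(g[200:238:3,298:342:2])
E
```

```text
[0.5333 0.1339 0.2836] 0.17691959852899192
cover_hole0 0.81 [0.5347 0.1357 0.0486] [319.9574 213.6584]
bed_hole0 0.74 [0.5349 0.1338 0.046 ] [320.5133 215.013 ]
[319.0238 216.4588] [318.0554 229.2301] [ 0.001  -0.0001 -0.     -0.0002 -0.0005  0.0578]
[[139 138 138 143 142 140 146 142 142 145 143 146 144 144 147 147 144 143
  143 148 121 143]
 [139 141 138 140 144 143 147 141 144 143 142 144 143 144 145 146 144 139
  144 147 131 142]
 [141 140 142 140 142 141 144 142 146 143 141 141 146 143 145 144 145 144
  139 144 144 143]
 [144 140 141 140 142 142 144 141 131 125 132 130 129 140 143 147 140 149
  146 157 146 143]
 [144 143 141 143 140 139 138 118  96  88  95  91  90  97 124 140 146 139
  145 157 148 146]
 [144 142 141 140 143 143 142 121  91  92  90  88  89  86  91 132 143 144
  144 154 141 147]
 [142 142 143 142 143 140 131 138 110  94  90  85  90  84  87 129 143 143
  144 152 147 143]
 [141 140 143 141 139 143 132 108 121 126 115 111  99  87 106 139 144 143
  149 152 146 145]
 [140 144 141 146 143 143 142 135 116 102  91  90  97 120 139 146 144 146
  149 155 145 144]
 [142 140 142 143 146 145 144 143 143 124 106  96 117 138 144 146 145 146
  148 156 148 144]
 [144 144 142 146 142 140 138 140 107  87  87  90  89  90 118 144 139 143
  146 149 145 146]
 [142 142 141 137 144 141 145 124  87  84  87  87  86  85 101 143 143 140
  142 144 142 145]
 [145 149 146 141 143 146 145 122  84  87  88  92  88  88  98 137 148 147
  143 144 144 146]]
```

Request:
{"op": "move_arm", "data": {"plan": [0,0,0,0,-0.0004,0.012,0,0,0,0,0,-0.0004,0.022,0,0,0,0,0,-0.0004,0.028,0,0,0,0,0,-0.0004,0.032,0,0,0,0,0,-0.0004,0.036,0,0,0,0,0,-0.0004,0.036,0]}}

```text
clock: 56.28
position: [0.5327, 0.1342, 0.247]
ee_rot: [0.749, 0.663, -0.0, -0.0]
ft_force: [-0.1, -0.7, -0.3]
grip_width: 0.178
grasp_force: 58.7
```

Request:
{"op": "move_arm", "data": {"plan": [0,0,0,0,0,0.005,0,0,0,0,0,0,0.01,0,0,0,0,0,0,0.015,0,0,0,0,0,0,0.019,0,0,0,0,0,0,0.021,0,0,0,0,0,0,0.023,0,0,0,0,0,0,0.023,0]}}

```text
clock: 57.15
position: [0.5327, 0.1344, 0.2258]
ee_rot: [0.749, 0.663, -0.0, 0.0]
ft_force: [-9.2, -3.7, 20.0]
grip_width: 0.177
grasp_force: 60.7
```

Request:
{"op": "move_arm", "data": {"plan": [0,0,0,0,0,-0.002,0,0,0,0,0,0,-0.002,0.036,0,0,0,0,0,-0.002,0.036,0,0,0,0,0,-0.002,0.036,0,0,0,0,0,-0.03,0.036,0,0,0,0,0,-0.07,0.036,0,0,0,0,0,-0.11,0.036,0,0,0,0,0,-0.11,0.036,0,0,0,0,0,-0.11,0.036]}}

```text
clock: 58.28
position: [0.5326, 0.1341, 0.3335]
ee_rot: [0.749, 0.663, -0.0, -0.0]
ft_force: [0.3, 0.4, -0.2]
grip_width: 0.423
grasp_force: 0.0
```

```bash
python3 - <<'E'
from h import *
np.set_printoptions(precision=4,suppress=True)
p=shot("wrist")
for d in manip.tip_of(p,"bolt_0")[:3]: X=w(p,d["position"]);print(round(d["conf"],2),X)
p=shot("side")
for d in manip.tip_of(p,"bolt_0")[:4]: X=w(p,d["position"]);print("side",round(d["conf"],2),X)
print(tcp()[:3,3],to(.5513,.2828,.335,-7))
E
```

```text
0.66 [0.5351 0.1331 0.0478]
side 0.55 [0.532  0.1328 0.0461]
side 0.53 [0.4739 0.2879 0.0496]
side 0.5 [0.445  0.0264 0.0457]
[0.5325 0.1341 0.3331] [-0.0018  0.0005  0.0003  0.1498  0.0006 -0.002 ]
```

Request:
{"op": "move_arm", "data": {"plan": [0,0,0,0.05,0,0,0.036,0,0,0,0.1,0,0,0.036,0,0,0,0.14,0.0005,0,0.036,0,0,0,0.15,0.0005,0,0.036,0,0,0,0.15,0.0005,0.02,0.036,0,0,0,0.15,0.0005,0.05,0.036,0,0,0,0.15,0.0005,0.08,0.036,0,0,0,0.15,0.0005,0.098,0.036,0,0,0,0.15,0.0005,0.104,0.036,0,0,0,0.15,0.0005,0.104,0.036]}}

```text
clock: 59.72
position: [0.5517, 0.2828, 0.2304]
ee_rot: [0.749, 0.663, 0.0, 0.0]
ft_force: [0.5, -1.3, 0.8]
grip_width: 0.421
grasp_force: 0.0
```

Request:
{"op": "move_arm", "data": {"plan": [0,0,0,0,0,0,0.036,0,0,0,0,0,0,0,0,0,0,0,0,0,0,0,0,0,0,0,0,0,0,0,0,0,0,0,0,0,0,0,0,0,0,0]}}

```text
clock: 60.48
position: [0.5517, 0.2833, 0.2311]
ee_rot: [0.749, 0.663, 0.001, 0.0]
ft_force: [-2.0, -1.5, 5.3]
grip_width: 0.177
grasp_force: 58.4
```

Request:
{"op": "move_arm", "data": {"plan": [0,0,0,0,0,-0.008,0,0,0,0,0,0,-0.02,0,0,0,0,0,0,-0.04,0,0,0,0,0,0,-0.07,0,0,0,0,0,0,-0.1,0,0,0,0,0,0,-0.1,0]}}

```text
clock: 61.22
position: [0.5519, 0.2837, 0.3341]
ee_rot: [0.749, 0.663, 0.003, 0.001]
ft_force: [0.4, 0.9, -1.2]
grip_width: 0.182
grasp_force: 58.5
```

```bash
python3 - <<'E'
from h import *
np.set_printoptions(precision=4,suppress=True)
T=tcp();p=shot("wrist");print(T[:3,3],manip.get_obs()["grip_width"],manip.get_obs()["ft_force"])
for l in ["drift","bolt_0"]:
  for d in manip.tip_of(p,l)[:2]: X=w(p,d["position"]);print(l,round(d["conf"],2),X,px(p,X))
g=cv2.cvtColor(p["color"],cv2.COLOR_RGB2GRAY);print(px(p,[*T[:2,3],T[2,3]-.2191]));print(g[212:245:3,298:342:2])
print(to(.4415,-.0064,.330,-2))
E
```

```text
[0.5519 0.2837 0.3341] 0.177534495220139 [-0.5161 -0.4484 -1.4009]
drift 0.79 [0.5521 0.284  0.1513] [316.6985 247.8741]
bolt_0 0.93 [0.4748 0.2933 0.0454] [228.3924 197.2757]
bolt_0 0.46 [0.533  0.137  0.0467] [316.4347 339.6592]
[316.7586 225.0973]
[[138 136 136 135 137 139 143 138 142 140 144 135 139 138 138 136 140 149
  148 143 148 146]
 [139 137 134 137 140 140 136 139 140 140 141 137 138 141 137 139 139 147
  146 145 147 147]
 [137 140 137 136 135 137 138 136 137 139 137 138 139 137 142 139 142 142
  147 145 148 147]
 [141 143 141 135 138 141 141 139 142 138 142 138 140 134 138 138 138 147
  147 149 148 149]
 [142 139 138 136 137 138 142 140 138 142 124 109 127 138 136 138 140 146
  145 145 144 148]
 [140 137 137 140 140 142 138 138 144 118  69  47  88 130 137 136 139 146
  146 146 150 144]
 [135 138 134 139 141 140 140 141 129  76  54  42  54  98 135 138 139 142
  144 145 146 149]
 [141 141 138 139 140 139 140 129  89  54  49  48  53  56 103 133 138 145
  147 148 149 145]
 [141 140 141 135 137 141 138 100  60  62  62  75  69  63  63 119 141 144
  147 145 145 151]
 [107 103  90 111 133 135 118  84  78  80  83  86  86  84  84  93 126 141
  144 109  96 110]
 [ 81  71  42  82 121  91  82  91 105 105 102 100 104 102 100  91  92 117
  137  72  40  73]]
[-0.0003  0.0005 -0.0871 -0.3005 -0.0738  0.0001]
```

Request:
{"op": "move_arm", "data": {"plan": [0,0,-0.02,-0.05,-0.012,0,0,0,0,-0.04,-0.1,-0.024,0,0,0,0,-0.06,-0.15,-0.037,0,0,0,0,-0.08,-0.2,-0.049,0,0,0,0,-0.087,-0.25,-0.061,0,0,0,0,-0.087,-0.285,-0.07,0,0,0,0,-0.087,-0.3005,-0.0738,0,0,0,0,-0.087,-0.3005,-0.0738,0.02,0,0,0,-0.087,-0.3005,-0.0738,0.035,0,0,0,-0.087,-0.3005,-0.0738,0.035,0,0,0,-0.087,-0.3005,-0.0738,0.035,0]}}

```text
clock: 62.75
position: [0.4418, -0.0059, 0.2954]
ee_rot: [0.719, 0.695, 0.0, -0.0]
ft_force: [-0.5, 0.6, -0.8]
grip_width: 0.18
grasp_force: 58.6
```

```bash
python3 - <<'E'
from h import *
np.set_printoptions(precision=4,suppress=True)
T=tcp();p=shot("wrist");print(T[:3,3])
g=cv2.cvtColor(p["color"],cv2.COLOR_RGB2GRAY);print("tip exp",px(p,[*T[:2,3],T[2,3]-.2191]),"hole exp",px(p,[.4414,-.0072,.046]));print(g[195:238:3,296:344:2])
print(to(.4415,-.0064,.229,-2))
E
```

```text
[ 0.4418 -0.0059  0.2954]
tip exp [318.2746 224.1214] hole exp [317.9366 211.7079]
[[161 159 162 165 165 162 163 159 157 150 148 148 155 152 151 148 151 152
  156 156 152 156 153 149]
 [162 163 160 163 167 161 161 158 155 152 145 147 154 151 151 147 150 153
  155 155 156 155 154 151]
 [161 164 158 163 164 162 162 159 155 151 148 155 152 150 155 149 154 150
  151 158 159 159 154 150]
 [157 162 161 161 163 162 157 158 157 145 127 120 121 140 147 145 150 154
  155 156 158 156 151 149]
 [160 158 160 163 166 164 160 156 128  90  83  79  81  77 101 136 148 153
  155 154 156 156 151 148]
 [159 162 160 161 164 163 159 143  92  79  78  83  76  76  77 106 144 151
  156 155 158 156 152 150]
 [160 158 162 161 168 163 159 136  93  81  84  79  76  80  79 104 137 150
  151 153 158 155 153 148]
 [158 161 159 160 166 162 158 149 119  92  84  84  82  74  95 125 138 152
  150 155 156 158 153 149]
 [161 160 156 165 163 165 160 154 144 130 116 103 101 111 127 141 150 151
  153 158 157 155 154 150]
 [161 156 158 159 165 163 156 156 150 148 141 135 133 141 148 149 150 153
  155 155 157 153 153 149]
 [157 156 158 161 164 163 159 153 155 154 145 108  87 129 144 151 154 151
  152 154 156 155 155 150]
 [159 158 158 160 163 162 157 156 152 150 113  68  61  82 137 146 151 151
  153 155 157 150 153 148]
 [160 157 152 158 166 161 160 156 158 131  80  66  60  63  91 136 149 149
  150 154 157 156 149 144]
 [159 156 154 153 159 163 158 154 137  82  62  62  62  66  66 102 146 148
  153 154 156 155 152 149]
 [154 156 154 152 161 160 156 151 113  84  90  95  99 101  86  81 126 150
  152 157 154 152 147 145]]
[ 0.0005 -0.      0.0004 -0.0004 -0.0005  0.0666]
```

Request:
{"op": "move_arm", "data": {"plan": [0,0,0,-0.0006,-0.0003,0.015,0,0,0,0,-0.0006,-0.0003,0.03,0,0,0,0,-0.0006,-0.0003,0.038,0,0,0,0,-0.0006,-0.0003,0.045,0,0,0,0,-0.0006,-0.0003,0.05,0,0,0,0,-0.0006,-0.0003,0.055,0,0,0,0,-0.0006,-0.0003,0.055,0]}}

```text
clock: 63.68
position: [0.4413, -0.0068, 0.24]
ee_rot: [0.719, 0.695, -0.0, -0.0]
ft_force: [-0.7, -0.2, -0.5]
grip_width: 0.177
grasp_force: 58.6
```

Request:
{"op": "move_arm", "data": {"plan": [0,0,0,0,0,0.003,0,0,0,0,0,0,0.006,0,0,0,0,0,0,0.009,0,0,0,0,0,0,0.011,0,0,0,0,0,0,0.0125,0,0,0,0,0,0,0.0125,0]}}

```text
clock: 64.42
position: [0.4415, -0.0067, 0.2288]
ee_rot: [0.719, 0.695, -0.0, 0.0]
ft_force: [-8.1, -0.1, 20.1]
grip_width: 0.18
grasp_force: 60.8
```

Request:
{"op": "move_arm", "data": {"plan": [0,0,0,0,0,-0.002,0,0,0,0,0,0,-0.002,0.036,0,0,0,0,0,-0.002,0.036,0,0,0,0,0,-0.002,0.036,0,0,0,0,0,-0.03,0.036,0,0,0,0,0,-0.06,0.036,0,0,0,0.02,0,-0.065,0.036,0,0,0,0.037,0.001,-0.06,0.036,0,0,0,0.037,0.001,-0.05,0.034,0,0,0,0.037,0.001,-0.05,0.034,0,0,0,0.037,0.001,-0.05,0.034]}}

```text
clock: 65.8
position: [0.4436, 0.0294, 0.2775]
ee_rot: [0.72, 0.694, -0.0, -0.0]
ft_force: [-0.6, -0.6, -0.7]
grip_width: 0.396
grasp_force: 0.0
```

```bash
python3 - <<'E'
from h import *
np.set_printoptions(precision=4,suppress=True)
T=tcp();p=shot("wrist");print(T[:3,3])
for l in ["drift","bolt_0"]:
  for d in manip.tip_of(p,l)[:2]: print(l,round(d["conf"],2),w(p,d["position"]))
sil(p,"bolt_0",.058)
print(to(.4425,.0306,.2235,-2))
E
```

```text
[0.4436 0.0294 0.2775]
drift 0.69 [ 0.4421 -0.0037  0.0459]
bolt_0 0.86 [0.5371 0.1377 0.0462]
bolt_0 0.64 [0.4399 0.0286 0.0456]
bolt_0 0.7 453 495 22 62 [0.5349 0.135  0.058 ]
bolt_0 0.66 303 331 205 237 [0.4427 0.0314 0.058 ]
bolt_0 0.61 311 467 7 79 [0.4872 0.1362 0.058 ]
[ 0.0003  0.0001 -0.0006  0.0007 -0.0013  0.0543]
```

Request:
{"op": "move_arm", "data": {"plan": [0,0,0,0.0015,-0.001,0.02,0.034,0,0,0,0.0015,-0.001,0.04,0.034,0,0,0,0.0015,-0.001,0.049,0.034,0,0,0,0.0015,-0.001,0.053,0.034,0,0,0,0.0015,-0.001,0.053,0.034,0,0,0,0.0015,-0.001,0.053,0,0,0,0,0.0015,-0.001,0.053,0,0,0,0,0.0015,-0.001,0.053,0,0,0,0,0.0015,-0.001,0.053,0]}}

```text
clock: 67.12
position: [0.443, 0.0317, 0.2254]
ee_rot: [0.719, 0.695, 0.0, 0.001]
ft_force: [-2.0, -0.0, 6.9]
grip_width: 0.176
grasp_force: 58.5
```

Request:
{"op": "move_arm", "data": {"plan": [0,0,0,0,0,-0.01,0,0,0,0,0,0,-0.03,0,0,0,0,0,0,-0.06,0,0,0,0,0,0,-0.09,0,0,0,0,0,0,-0.1,0,0,0,0,0,0,-0.1,0]}}

```text
clock: 67.88
position: [0.4427, 0.0316, 0.3249]
ee_rot: [0.719, 0.695, 0.0, 0.0]
ft_force: [-0.1, 0.1, -0.3]
grip_width: 0.175
grasp_force: 58.6
```

```bash
python3 - <<'E'
from h import *
np.set_printoptions(precision=4,suppress=True)
T=tcp();p=shot("wrist");print(T[:3,3],manip.get_obs()["grip_width"])
g=cv2.cvtColor(p["color"],cv2.COLOR_RGB2GRAY); sil(p,"bolt_0",T[2,3]-.165)
print(px(p,[*T[:2,3],T[2,3]-.21])); print(g[217:245:3,304:338:2])
print(to(.5513,.2829,.3235,-7))
E
```

```text
[0.4427 0.0316 0.3249] 0.1729015565223036
bolt_0 0.8 426 457 45 76 [0.4965 0.1208 0.1599]
bolt_0 0.62 304 335 226 283 [0.4439 0.0359 0.1599]
[317.8517 228.9946]
[[162 164 161 159 155 149 144 149 151 153 149 149 152 151 153 151 152]
 [165 161 157 158 149 152 145 146 153 150 148 149 150 153 155 150 152]
 [161 166 162 159 156 151 145 147 154 152 154 148 145 156 155 154 155]
 [166 161 164 159 155 151 145 128 135 143 145 145 148 156 154 152 155]
 [159 162 164 159 152 128 105  99 102 105 117 139 151 153 153 153 154]
 [160 165 161 158 142 104 102  97  98 101 104 112 149 154 152 152 152]
 [158 164 162 158 136 100  98  95 102  99 101 112 148 152 154 154 152]
 [143 160 160 155 127  99 100 101  98  99 102 109 138 151 158 150 134]
 [ 89 160 163 131  92  88  72  90  85  77  97  89 106 147 152 143  72]
 [ 76 127 114  77  83  88  73  95  87  74  98  81  76  95 111 126  67]]
[-0.0013  0.0002  0.0871  0.255   0.1001  0.0001]
```

Request:
{"op": "move_arm", "data": {"plan": [0,0,0.02,0.05,0.02,0,0,0,0,0.04,0.1,0.04,0,0,0,0,0.06,0.15,0.06,0,0,0,0,0.08,0.2,0.08,0,0,0,0,0.087,0.245,0.096,0,0,0,0,0.087,0.255,0.1,0.01,0,0,0,0.087,0.255,0.1,0.03,0,0,0,0.087,0.255,0.1,0.04,0,0,0,0.087,0.255,0.1,0.04,0,0,0,0.087,0.255,0.1,0.04,0]}}

```text
clock: 69.22
position: [0.5518, 0.2824, 0.2853]
ee_rot: [0.749, 0.662, 0.0, 0.0]
ft_force: [-0.1, -0.6, -0.4]
grip_width: 0.18
grasp_force: 58.7
```

```bash
python3 - <<'E'
from h import *
np.set_printoptions(precision=4,suppress=True)
T=tcp();p=shot("wrist");print(T[:3,3],manip.get_obs()["grip_width"])
print(px(p,[.5521,.2825,.048]),px(p,[*T[:2,3],T[2,3]-.2114]),to(.5514,.2829,.2274,-7))
g=cv2.cvtColor(p["color"],cv2.COLOR_RGB2GRAY);print(g[200:238:3,298:342:2])
E
```

```text
[0.5518 0.2824 0.2853] 0.17396113711143146
[318.5804 215.0886] [317.9567 228.4169] [ 0.0012 -0.0002 -0.0006  0.0003 -0.0005  0.0581]
[[131 130 129 130 130 131 130 129 131 128 129 128 131 128 127 125 126 126
  129 144 138 141]
 [136 133 134 134 130 130 130 128 129 127 131 131 132 134 131 131 130 132
  130 143 138 141]
 [132 135 134 132 133 129 129 131 131 128 131 130 130 130 130 128 130 130
  130 142 141 140]
 [131 131 131 135 131 133 133 128 108  99 104 106  98 110 126 130 132 131
  130 138 142 140]
 [132 130 130 134 132 134 130 106  83  82  85  84  84  78  99 124 131 132
  137 143 142 142]
 [135 130 133 132 133 128 127 119  89  84  81  80  81  78  80 111 129 135
  134 144 140 139]
 [129 132 132 131 130 129 116 109 119  90  87  83  78  76  81 120 133 133
  136 138 142 142]
 [131 133 130 132 132 134 128 116  91 100 102  92  89  85 112 125 134 133
  136 140 140 141]
 [129 130 130 129 132 131 134 133 125 114 101 105 111 123 132 131 133 131
  134 140 137 139]
 [126 132 129 131 130 129 132 135 130 113  95  92 105 122 130 132 129 133
  138 144 140 137]
 [132 131 129 132 131 130 133 128  92  76  80  76  81  88 108 130 130 131
  135 141 140 140]
 [131 133 128 130 132 130 134 117  82  74  79  77  79  78  92 129 131 131
  131 138 139 137]
 [135 132 129 133 129 131 131 111  77  78  79  81  78  76  89 123 129 130
  132 139 141 139]]
```

Aligned as before, so I'll lower.

Request:
{"op": "move_arm", "data": {"plan": [0,0,0,0,-0.0005,0.012,0,0,0,0,0,-0.0005,0.022,0,0,0,0,0,-0.0005,0.028,0,0,0,0,0,-0.0005,0.032,0,0,0,0,0,-0.0005,0.036,0,0,0,0,0,-0.0005,0.036,0]}}

```text
clock: 70.03
position: [0.551, 0.2831, 0.2485]
ee_rot: [0.749, 0.663, -0.0, -0.0]
ft_force: [-0.3, -0.0, -0.7]
grip_width: 0.175
grasp_force: 58.7
```

Request:
{"op": "move_arm", "data": {"plan": [0,0,0,0,0,0.005,0,0,0,0,0,0,0.01,0,0,0,0,0,0,0.015,0,0,0,0,0,0,0.019,0,0,0,0,0,0,0.021,0,0,0,0,0,0,0.023,0,0,0,0,0,0,0.023,0]}}

```text
clock: 70.9
position: [0.551, 0.2832, 0.2274]
ee_rot: [0.749, 0.663, -0.0, 0.0]
ft_force: [-7.2, -4.8, 17.1]
grip_width: 0.171
grasp_force: 60.3
```

Seated. I'll release, lift clear and check.

Request:
{"op": "move_arm", "data": {"plan": [0,0,0,0,0,-0.002,0,0,0,0,0,0,-0.002,0.036,0,0,0,0,0,-0.002,0.036,0,0,0,0,0,-0.002,0.036,0,0,0,0,0,-0.03,0.036,0,0,0,-0.03,0,-0.07,0.036,0,0,0,-0.07,0,-0.12,0.036,0,0,0,-0.07,0,-0.15,0.036,0,0,0,-0.07,0,-0.15,0.036,0,0,0,-0.07,0,-0.15,0.036]}}

```text
clock: 72.15
position: [0.5423, 0.2137, 0.3749]
ee_rot: [0.749, 0.663, -0.0, -0.0]
ft_force: [-0.7, -0.5, -0.1]
grip_width: 0.421
grasp_force: 0.0
```

```bash
python3 - <<'E'
from h import *
np.set_printoptions(precision=4,suppress=True)
for n in ("wrist","side","scene"):
  p=shot(n)
  for l in ["bolt_0","drift","cover"]:
    for d in manip.tip_of(p,l)[:4]: print(n,l,round(d["conf"],2),w(p,d["position"]))
o=manip.get_obs();print(o["position"],o["clock"],o["grip_width"])
p=shot("wrist")
for name,x,y,z in [("h0",.5515,.2827,.066),("h1",.472,.2925,.066),("h2",.533,.134,.066),("drift",.4414,-.007,.093)]: print(name,px(p,[x,y,z]))
sil(p,"bolt_0",.066,4)
E
```

```text
wrist bolt_0 0.81 [0.537  0.135  0.0499]
wrist bolt_0 0.55 [0.4757 0.2938 0.0483]
wrist bolt_0 0.52 [0.5515 0.282  0.0443]
wrist bolt_0 0.5 [0.4729 0.2895 0.0496]
wrist cover 0.94 [0.5027 0.217  0.0405]
side bolt_0 0.57 [0.533  0.1326 0.0444]
side bolt_0 0.41 [0.4703 0.2871 0.0467]
side bolt_0 0.38 [0.549  0.2792 0.0504]
side drift 0.64 [ 0.4415 -0.0137  0.0488]
side cover 0.89 [0.5014 0.207  0.0429]
side cover 0.19 [0.5521 0.2774 0.0401]
scene bolt_0 0.57 [0.5515 0.2792 0.0498]
scene bolt_0 0.47 [0.4702 0.2949 0.0498]
scene bolt_0 0.41 [0.5352 0.1357 0.047 ]
scene drift 0.43 [0.5345 0.1341 0.0458]
scene drift 0.42 [ 0.4452 -0.0116  0.0437]
scene cover 0.97 [0.5    0.2127 0.0433]
[0.5425 0.2136 0.3756] 72.75 0.42134758520522214
h0 [319.3317 113.7668]
h1 [228.2635 113.6077]
h2 [318.9821 267.2603]
drift [249.7168 407.1342]
bolt_0 0.84 311 328 254 274 [0.534  0.1376 0.066 ]
bolt_0 0.65 219 242 102 122 [0.4742 0.2936 0.066 ]
bolt_0 0.53 310 330 103 125 [0.5521 0.2824 0.066 ]
```

All three bolts are home, the drift is back in its block and the cover is flat, so I'm handing in.

```bash
python3 -c "
from workcell import manip
print(manip.hand_in())"
```

```text
the job is handed in; nothing more can be done
None
```

The job is handed in at about 73 s: all three rollers are in their own grooves, the cover is on the right way round, all three bolts pushed down until their heads met the cover, and the drift is back in the block; the last camera check agreed, but no verdict came back.

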